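# Release the ratchet of a column clamp and wind it back

### The arm

A 6-joint arm with a two-finger parallel gripper is mounted at the origin on a cart in front of the work surface, level with it; the furniture and walls round the work are solid. World frame = base frame: x ahead of the robot, y to its left, z up, the work surface at z = 0. Lengths are in mm, angles in rad, forces in N, time in s.
With the tool pointing down it reaches from about 275 to 825 mm from the base axis. Payload 4.9 kg.
Tool frame: the origin (TCP) lies midway between the tips of the shut fingers; the grasp point (between the pads) lies 19 mm behind it; y points along the fingers, x is the direction in which the jaws open and shut, and the axes are right-handed (so a half turn about y gives the same grasp; the last joint's range is limited). The gripper opens to 85 mm and grips with 20 to 120 N. Pads are 22 mm wide; open, the fingers measure 114 mm over their backs; the gripper's body (76 mm by 85 mm) begins 54 mm behind the grasp point. The pads swing forward as they close: fully open they stand 13 mm farther back than shut.
Start: joints at [1.028, 0.326, -0.193, 1.052, 0, 1.437], TCP at [218.626, 504.699, 205.781] pointing down, gripper open.
Joint ranges: [-2.65, 2.65], [-0.97, 1.79], [-1.3, 1.35], [-1.93, 2.1], [-1.47, 1.37], [-3.14, 3.14]. Speed limits (rad/s): [2.57, 2.57, 3.14, 3.14, 3.14, 3.14].

### API

Orientations are given as a unit quaternion [x, y, z, w].
In Python, from cell import r gives the robot as it stands.
- The arm moves only by the tool send_rows, never from a script. Its argument "targets" is text: rows parted by semicolons, each of 5 numbers parted by spaces: the finger opening in mm, from 0 to 85.4, then the shift along the world's x, y, z in mm, then the turn about the world's z in rad. A call has 1 to 5 rows; each row is the pose to reach, as a shift and turn from the pose commanded when the call began; what a row does not reach only later rows make up. A row lasts 1/8 s, in which the tool goes at most 62.5 mm and 10.7 degrees, less where a joint would pass 70% of its speed; a pose out of reach is approached as far as the arm can. A call with a gripper value outside its range is refused whole. The fingers move at their own pace and stop on an object; the grip force is fixed at half the most. Time passes only in rows, so rows that repeat a pose let the fingers close. It gives the time, the measured TCP pose, the force and the opening at its end, in the units of the state.
- r.sense(): the state, without advancing time (a new reading comes with each control period).
- r.snapshot(name): name is "scene" or "top" or "wrist"; returns a dict with "img" (480x640x3 uint8, red, green, blue), "fx", "fy", "cx", "cy" (pixels), "position" and "attitude" of the camera in the world; the wrist camera has in their place "mount" (4x4, takes a point from camera to tool coordinates, whose origin is the TCP and whose axes are the tool frame's). Camera axes: x right, y down, z forward; pixel columns grow to the right and rows downward; lengths in mm; the calibration is good to about 2 mm. The wrist camera is an equidistant fisheye: a pixel r from the principal point sees the ray r / f radians off the axis. A picture is of the moment at which its call begins: read the wrist's pose just before it. There is no depth.
- r.job_done(): hands the job in, once; it reports no verdict.
The state is a dict: "time_s": time; "joint_positions": joint angles; "joint_velocities": joint speeds; "joint_efforts": joint torques, N m; "tool_pos": TCP position; "ee_rot": TCP orientation; "ft_force": force on the tool from outside, world axes, zero at the start; "ft_torque": the same for the moment, N m; "grip_width": opening from 0.0 (shut) to 1.0 (fully open).
Only numpy, scipy, OpenCV 4.12 (cv2) and the standard library are available. Lean on these libraries where they do the work, as an engineer would, in place of code of your own. Each camera call takes 0.05 s, during which the arm holds its last target.

### The job

Open the column clamp so that the column can be changed: ease the yellow-gripped lever a little in the tightening direction (right and down) until the pawl is no longer hooked by the tooth, throw the brass pawl right over to the left so that it stays off the wheel, then swing the lever back to the left until the blue head sits firmly home against the buffer screw of its stop, and let go. Never force the pawl or the lever against a hooked tooth, don't overtighten the column while easing, and don't ram the stop: feel for it. Leave the column in its saddles and everything else where it is.

Things in the scene. Friction and masses are not known exactly. Their poses are not given: they have to be found in the camera images.
- clamp: Bench column clamp, bolted down: silver base plate 110 x 405 mm, two guide rods along it. Origin on the table top, under the axle; local x points away from the robot, y along the bed to the left (to the clamped column and the fixed end block), z up. Place and yaw differ each time.
- axle (a point): Point on the axle line (parallel to local x), 95 mm above the table, in the plane in which the middle of the lever's grip swings, 103 mm in front of the clamp's origin. A friction disc on the axle holds the lever wherever it is left and takes 5 to 6 N at the grip to turn. 17 mm of head travel per rad, so 1 N at the grip is about 6 N at the head.
- lever_handle (a point): Centre of the lever's yellow grip: a freely turning sleeve 42 mm long, 15 mm thick, parallel to the axle, on a 105 mm steel lever fixed to wheel and pinion. At the start it leans about 46 deg right of upright. It swings about the axle: right and down tightens, over the top to the left winds the head back. Free all round: pinch it from above across its thickness.
- wheel: Dark steel ratchet wheel, 84 mm across, 8 mm thick, 12 undercut teeth, one piece with lever and axle. Origin on the axle, 95 mm above the table; its x axis is the axle. Turned about +x it tightens (its top moves right).
- pawl: Brass holding pawl. Origin on its pivot, 58 mm left of and 30 mm above the axle; nose points right, falls into the teeth by its weight; z axis upright when engaged. Thrown over to the left it rests on a peg 2.2 rad round and stays (balance at about 1.2). Hooked fast by the undercut tooth until the wheel is turned 3 deg in tightening (6 mm at the grip); 5 deg is ample. Then it lifts with under 1 N.
- pawl_pivot (a point): Point on the pawl's pivot line (parallel to the axle), 125 mm above the table, in the plane in which the middle of the lifting pin moves.
- pawl_pin (a point): Middle of the pawl's lifting pin: a brass pin 10 mm thick, parallel to the axle, that sticks out 28 mm from the pawl towards the robot and ends in a red ball; 40 mm from the pivot, 147 mm above the table. The wheel's front face lies 17 mm behind this point, the lever's arm swings 17 mm in front of it.
- head: Blue sliding head on the guide rods, with the rack. Its frame lies where the clamp's does at the start; it moves along local y: + tightens, - winds back.
- head_face (a point): Spot on the head's right face that meets the tip of the stop's buffer screw; it starts 21 to 25 mm left of the stop block's left face, 13 to 23 mm from the tip.
- stop: Dark stop block, 20 x 12 x 32 mm, clamped on the front guide rod right of the head. A buffer screw (rubber tip, 7 mm thick) sticks out of its left face towards the head by 2 to 8 mm, set differently each time and not measured. Origin on that face at the rod's centre, 40 mm above the table, axes as the clamp's. The head is home when it bears on the tip; 4 N more at the grip then make 25 N there.
- seal_cup: White sprung seal cup, 27 mm across, left of the head, over the column's end. Its spring (3.5 N per mm) presses on the column with about 5 N at the start; each further degree of lever adds 1 N, so 5 deg (9 mm at the grip) make 10 N and 9 deg (16 mm) the 15 N that count as overtightened. Frame as the head's.
- column: Steel separation column, 10 mm tube with hexagonal ends, 174 mm long, lying along the bed in two black saddles between the fixed end block and the seal cup. Loose, 0.11 kg. Origin under its middle. It stays in its saddles.
- column_short: Short steel column, 124 mm long, loose on the table in front of the clamp.
- seal_jar: Small white jar with a red lid, 44 mm across, 42 mm high.
- beaker: Glass beaker, 55 mm across, 71 mm high.
- tube_orange: Centrifuge tube with an orange cap, 34 x 124 mm, lying.
- tape_roll: Roll of yellow label tape, 67 mm across, 19 mm high.
- filter_pack: White and green card box, 48 x 80 x 30 mm.

How it is judged (in metres and radians):
On the way, in this order (a step that is already met when the one before it is completed fails the run):
1. the pawl is thrown over to its rest while the column is still clamped (angle between pawl's own z axis and vertical above 1.9 rad and contact force between seal_cup and column above 2 N), for 0.2 s.
2. the head is pressed home on the stop's buffer screw (more than 3 N) (contact force between head and stop above 3 N), for 0.2 s.
At the end, for the whole second after the job is handed in: the pawl rests thrown back to the left (turned more than 1.9 rad), the head is home and still bears on the stop's buffer screw (more than 1 N), head and column at rest, the column still in its saddles (moved less than 8 mm) (contact force between head and stop above 1 N and angle between pawl's own z axis and vertical above 1.9 rad and linear speed of column below 0.01 m/s and linear speed of head below 0.005 m/s); the robot touches nothing.
It fails at once if wheel and pawl forced against each other (more than 15 N) (contact force between pawl and wheel above 15 N).
It fails at once if column overtightened (seal cup presses with more than 15 N) (contact force between seal_cup and column above 15 N).
It fails at once if stop rammed (more than 70 N) (contact force between head and stop above 70 N).
It fails at once if column moved more than 8 mm (distance of column from where it was at the start of the episode above 0.008 m).
It fails at once if something else on the table pushed more than 15 mm (distance of any of column_short, seal_jar, beaker, tube_orange, tape_roll, filter_pack from where it was at the start of the episode above 0.015 m).
It also fails if it takes over 64 s, if anything falls off the work surface, if the arm or the gripper's body presses on something with over 40 N, if the wrist force passes 120 N, or if a joint passes its speed limit or range.

## Working session

There is one attempt and no reset: what is moved stays moved. The work goes in short steps, Python scripts to look and compute and a tool call to move; the robot and the scene stay as the last step left them, time stands still between calls to the robot, and variables do not carry over. Pictures are saved under pics/ and viewed, and the job is handed in when it is done.

Besides the shell and the picture viewer there is one more tool, called after ">>>" as name(argument=value, ...) on one line, values as JSON. send_rows: Moves the arm, as the interface text tells. Its arguments: {"type":"object","properties":{"targets":{"type":"string"}},"required":["targets"]}

```bash
mkdir -p pics; ls
cat > h.py <<'E'
from cell import r
import numpy as np, cv2
from scipy.spatial.transform import Rotation as R
def save(n,f):
    s=r.snapshot(n); cv2.imwrite('pics/'+f,s['img'][:,:,::-1]); return s
E
python3 - <<'E'
from h import *
print(r.sense())
for n in ['scene','top']:
    s=save(n,n+'0.png'); print({k:v for k,v in s.items() if k!='img'})
E
```

```text
pics
{'time_s': 0.0, 'joint_positions': array([ 1.02779326e+00,  3.26958847e-01, -1.93596851e-01,  1.05202345e+00,
        2.86290324e-05,  1.43662134e+00]), 'joint_velocities': array([-0.00032481, -0.00299754,  0.00043197,  0.00035845, -0.00013127,
       -0.00084805]), 'joint_efforts': array([-2.32709201e-03, -4.43397474e+01,  2.62440115e+01,  1.55038474e-02,
       -5.56969389e-04,  1.41663833e-05]), 'tool_pos': array([218.27647895, 504.13090899, 204.98882703]), 'ee_rot': array([ 0.59134976,  0.38752035, -0.38866599, -0.59082331]), 'ft_force': array([0.85637536, 0.49569224, 0.12982363]), 'ft_torque': array([-0.00614751,  0.02344877, -0.01438756]), 'grip_width': 0.9975435544311597}
{'fx': 436.1679097559571, 'fy': 436.1679097559571, 'cx': 315.78185693013893, 'cy': 237.37838116371375, 'position': array([-418.39897239, -691.03627817,  618.08152696]), 'attitude': array([ 0.75010325, -0.36305192,  0.24352511, -0.49621964])}
{'fx': 520.1572299901405, 'fy': 520.1572299901405, 'cx': 313.75891733203434, 'cy': 237.07975036163003, 'position': array([ 337.82377636,   24.01740623, 1329.10406057]), 'attitude': array([ 0.70918229, -0.70268092,  0.03609835, -0.04468678])}
```

View pics/scene0.png

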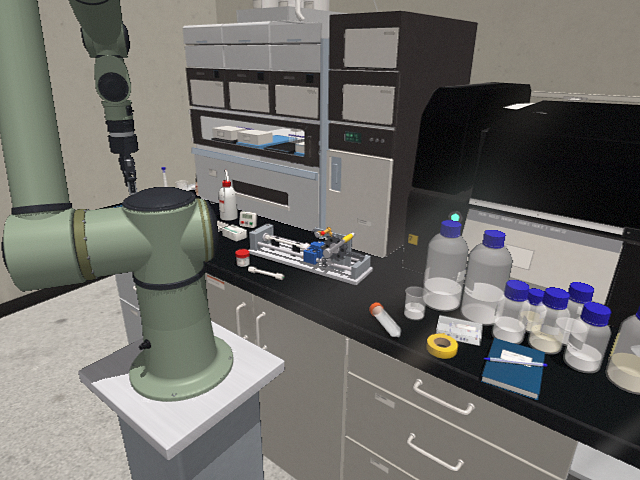

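View pics/top0.png

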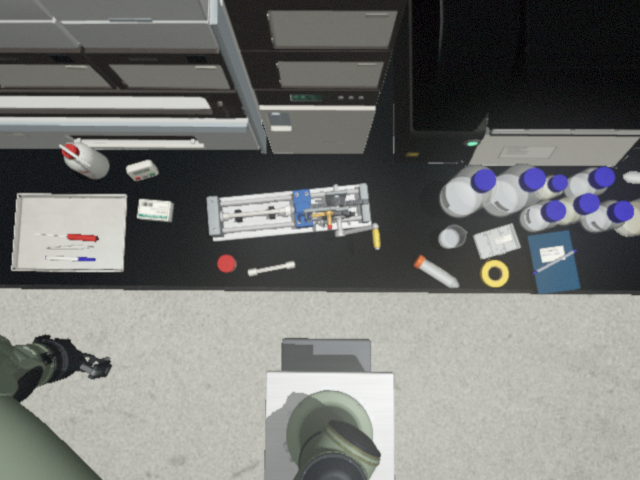

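The scene picture shows the clamp at about (310,252). In the top picture it spans (207..370, 185..240), with the yellow grip at (376,237), the blue head at (302,208) and the brass pawl at (320,215). I'll enlarge both views.

Run:
```python
from h import *
a=cv2.imread('pics/top0.png')[170:280,200:400]; cv2.imwrite('pics/topz.png',cv2.resize(a,None,fx=4,fy=4,interpolation=cv2.INTER_CUBIC))
a=cv2.imread('pics/scene0.png')[215:290,235:385]; cv2.imwrite('pics/scz.png',cv2.resize(a,None,fx=5.3,fy=5.3,interpolation=cv2.INTER_CUBIC))
s=r.sense()
m=save('wrist','w0.png'); print({k:v for k,v in m.items() if k!='img'})
print(R.from_quat(s['ee_rot']).as_matrix())
```

```text
{'fx': 371.64829954431775, 'fy': 371.64829954431775, 'cx': 318.9974905421638, 'cy': 233.9398098472918, 'mount': array([[ 9.99999957e-01, -8.02719151e-06, -2.93535907e-04,
        -3.21754059e-01],
       [ 2.77580734e-04, -3.00264153e-01,  9.53856048e-01,
        -1.67353486e+02],
       [-9.57950956e-05, -9.53856089e-01, -3.00264138e-01,
         7.67105974e+01],
       [ 0.00000000e+00,  0.00000000e+00,  0.00000000e+00,
         1.00000000e+00]])}
[[ 3.97485385e-01 -7.71999218e-04 -9.17608180e-01]
 [ 9.17607274e-01 -1.30358570e-03  3.97486089e-01]
 [-1.50303985e-03 -9.99998852e-01  1.90235834e-04]]
```

View pics/topz.png

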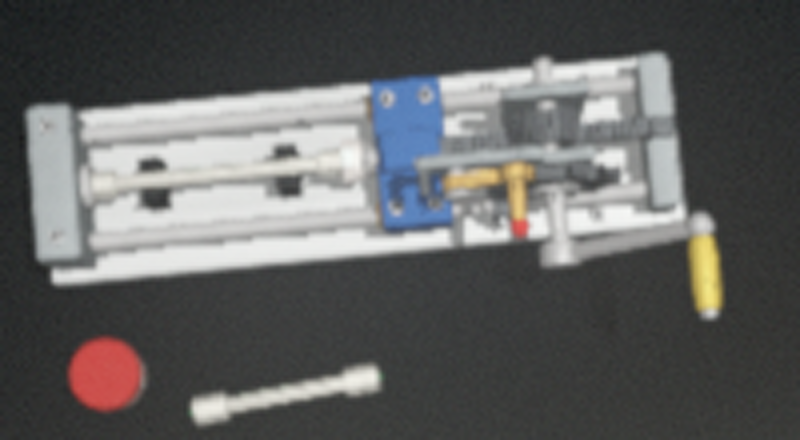

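View pics/scz.png

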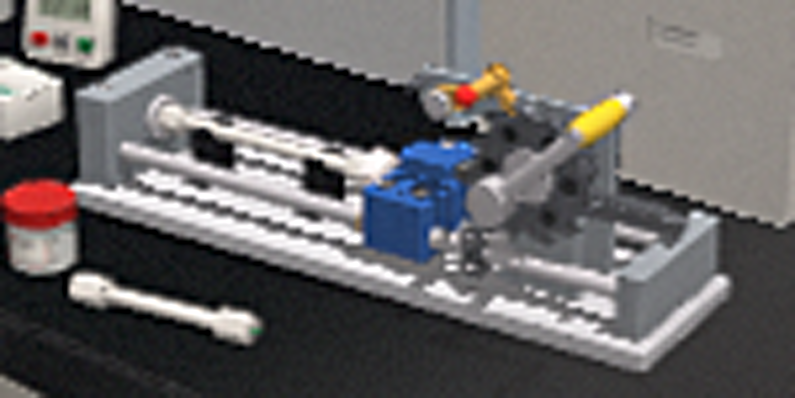

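View pics/w0.png

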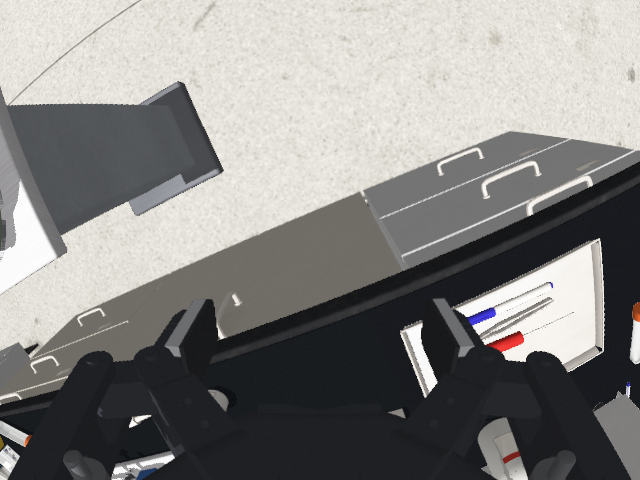

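```bash
cat >> h.py <<'E'
def ray(s,u,v,tp=None,tr=None):
    if 'mount' in s:
        x=(u-s['cx'])/s['fx'];y=(v-s['cy'])/s['fy'];t=np.hypot(x,y)
        d=np.array([np.sin(t)*x/t,np.sin(t)*y/t,np.cos(t)])
        M=s['mount'];A=R.from_quat(tr).as_matrix()
        return tp+A@M[:3,3],A@M[:3,:3]@d
    d=np.array([(u-s['cx'])/s['fx'],(v-s['cy'])/s['fy'],1.]);d/=np.linalg.norm(d)
    return s['position'],R.from_quat(s['attitude']).as_matrix()@d
def onz(ry,z):
    o,d=ry; return o+d*(z-o[2])/d[2]
def tri(rays):
    A=np.zeros((3,3));b=np.zeros(3)
    for o,d in rays:
        P=np.eye(3)-np.outer(d,d);A+=P;b+=P@o
    p=np.linalg.solve(A,b); return p,[round(float(np.linalg.norm((np.eye(3)-np.outer(d,d))@(p-o))),1) for o,d in rays]
def blob(img,lo,hi,box):
    h=cv2.cvtColor(img,cv2.COLOR_RGB2HSV);m=cv2.inRange(h,lo,hi);k=np.zeros_like(m);u0,v0,u1,v1=box;k[v0:v1,u0:u1]=m[v0:v1,u0:u1]
    n,l,st,c=cv2.connectedComponentsWithStats(k)
    return sorted([(int(st[i,4]),c[i].round(2).tolist(),st[i,:4].tolist()) for i in range(1,n)],reverse=True)[:4],k
E
python3 - <<'E'
from h import *
T=r.snapshot('top');S=r.snapshot('scene')
for nm,lo,hi in [('yellow',(22,130,110),(35,255,255)),('red',(0,170,110),(6,255,255)),('brass',(12,130,90),(22,255,255)),('blue',(100,150,60),(125,255,255))]:
    print(nm,'T',blob(T['img'],lo,hi,(200,170,400,280))[0]);print('  S',blob(S['img'],lo,hi,(235,215,385,290))[0])
# base plate edge front: z~? points top image
for u,v in [(213,239.7),(371,224.5)]: print(onz(ray(T,u,v),10))
E
```

```text
yellow T [(34, [373.79, 238.03], [373, 230, 3, 17]), (27, [378.22, 236.19], [376, 230, 4, 16])]
  S [(45, [347.58, 237.22], [342, 234, 11, 8])]
red T []
  S [(93, [241.97, 252.88], [235, 249, 14, 9]), (11, [322.45, 232.64], [321, 231, 4, 4]), (5, [241.8, 221.6], [241, 221, 3, 2])]
brass T []
  S [(38, [328.08, 230.84], [324, 227, 8, 10]), (6, [319.33, 231.67], [318, 231, 3, 3]), (3, [347.67, 239.67], [347, 239, 2, 2]), (3, [345.0, 241.0], [345, 240, 1, 3])]
blue T []
  S [(286, [313.11, 252.16], [304, 241, 20, 23])]
[480.2581793 298.4108616  10.       ]
[ 522.82479301 -105.21356759   10.        ]
```

Run:
```python
from h import *
T=r.snapshot('top');h=cv2.cvtColor(T['img'],cv2.COLOR_RGB2HSV)
for u,v in [(376,237),(330,227),(227,264),(302,208),(329,218),(316,215)]: print(u,v,T['img'][v,u],h[v,u])
S=r.snapshot('scene')
print(blob(T['img'],(18,100,90),(38,255,255),(365,225,385,250))[0])
for lo in [(0,110,80),(170,110,80)]: print(blob(T['img'],lo,(lo[0]+10,255,255),(320,205,345,235))[0])
print(blob(T['img'],(11,90,60),(22,255,255),(305,205,345,235))[0])
print(blob(T['img'],(100,120,40),(125,255,255),(280,180,320,235))[0])
print(blob(S['img'],(18,100,90),(38,255,255),(335,225,365,260))[0])
```

```text
376 237 [238 225 129] [ 26 117 238]
330 227 [216  88  86] [  0 153 216]
227 264 [203  80  76] [  1 160 203]
302 208 [ 91 131 189] [108 132 189]
329 218 [225 195 130] [ 21 108 225]
316 215 [215 188 125] [ 21 107 215]
[(139, [375.94, 237.68], [372, 229, 9, 19])]
[(14, [329.5, 226.29], [328, 225, 4, 4])]
[]
[(116, [324.93, 215.51], [311, 211, 22, 14])]
[(287, [300.93, 201.55], [293, 189, 17, 31]), (70, [303.94, 222.2], [297, 216, 15, 11]), (1, [309.0, 216.0], [309, 216, 1, 1])]
[(56, [347.34, 237.48], [342, 234, 11, 9])]
```

Run:
```python
from h import *
T=r.snapshot('top');S=r.snapshot('scene')
g=tri([ray(T,375.94,237.68),ray(S,347.4,237.4)]);b=tri([ray(T,329.6,226.4),ray(S,322.4,232.5)])
print('grip',g);print('ball',b); print(onz(ray(T,375.94,237.68),168),onz(ray(T,329.6,226.4),147))
# edges yaw: base plate long edge front/back, short column of line fits
for u,v in [(213,239.7),(371,224.5)]: print(onz(ray(T,u,v),8))
e=onz(ray(T,213,240.5),8)-onz(ray(T,371,224.5),8); print(np.degrees(np.arctan2(-e[0],e[1])))
# column ends
c1=onz(ray(T,200+90/4,170+185/4),55);c2=onz(ray(T,200+355/4,170+162/4),55);e=c1-c2;print('col',c1,c2,np.degrees(np.arctan2(-e[0],e[1])),np.linalg.norm(e))
e=onz(ray(T,200+90/4,170+241/4),40)-onz(ray(T,200+380/4,170+215/4),40);print(np.degrees(np.arctan2(-e[0],e[1])))
```

```text
grip (array([ 471.06274823, -100.97801178,  169.21067583]), [0.5, 0.5])
ball (array([498.52053658,   2.76764018, 147.88747442]), [0.3, 0.3])
[ 470.90717315 -100.72442555  168.        ] [498.43192008   3.00140509 147.        ]
[480.47413558 298.82689163   8.        ]
[ 523.10528796 -105.40950509    8.        ]
6.309880671686356
col [534.14579054 267.29038862  55.        ] [549.90204592 102.96507622  55.        ] 5.477034855650064 165.0789746744176
5.6440238685303825
```

The two rays meet within 0.5 mm. The heights also fit: grip 169 (expected 168), ball 148 (expected 147). The y offset from grip to pin is −100.5 mm (expected −100.1). The yaw is about 5.7°. Next I move to a hover over the grip for a wrist look.

>>> send_rows(targets="85 0 0 60 0; 85 20 -30 100 0.1; 85 40 -80 100 0.2; 85 60 -130 100 0.3; 85 80 -180 100 0.4")

```text
time_s: 1.08
tool_pos: [299.0, 323.3, 306.0]
ee_rot: [0.501, 0.499, -0.498, -0.501]
ft_force: [0.6, -0.8, -0.6]
grip_width: 0.995
```

>>> send_rows(targets="60 20 -55 0 0.1; 60 40 -110 0 0.1; 60 60 -165 0 0.1; 60 80 -220 0 0.1; 60 100 -270 0 0.1")

```text
time_s: 1.7
tool_pos: [399.0, 52.7, 306.1]
ee_rot: [0.477, 0.522, -0.522, -0.477]
ft_force: [1.5, 1.7, -0.0]
grip_width: 0.701
```

>>> send_rows(targets="30 25 -50 0 0; 30 50 -100 0 0; 30 65 -130 0 0; 30 65 -140 -20 0; 30 65 -140 -20 0")

```text
time_s: 2.33
tool_pos: [462.7, -85.7, 284.6]
ee_rot: [-0.476, -0.521, 0.522, 0.478]
ft_force: [0.4, -0.0, 0.3]
grip_width: 0.348
```

Run:
```python
from h import *
s=r.sense();print(s['joint_positions'].round(2),s['tool_pos'],R.from_quat(s['ee_rot']).as_matrix()[:,0])
w=save('wrist','w1.png'); np.savez('w1.npz',tp=s['tool_pos'],tr=s['ee_rot'])
```

```text
[-0.34  0.14 -0.24  1.2   0.   -0.43] [462.65181525 -85.66564845 284.55640994] [-0.08931843  0.99600217  0.00137386]
```

View pics/w1.png

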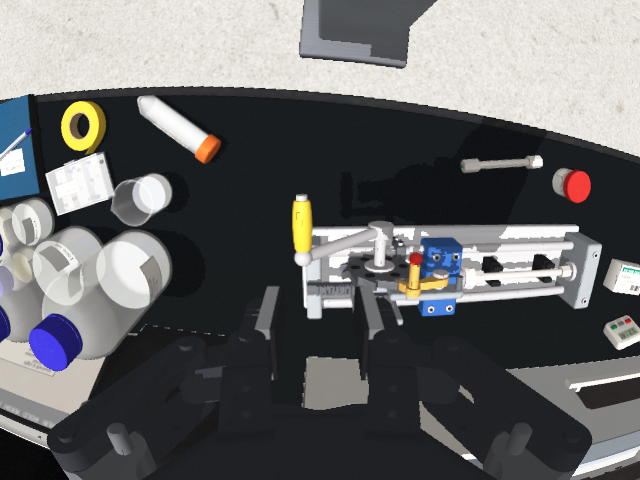

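The wrist picture shows the yellow grip at about (302,228), the red ball at (415,259) and the brass pin below it at (414,275). I'll triangulate again with all three views.

Run:
```python
from h import *
s=r.sense();tp,tr=s['tool_pos'],s['ee_rot']
W=r.snapshot('wrist');T=r.snapshot('top');S=r.snapshot('scene')
print(blob(W['img'],(18,130,90),(35,255,255),(285,180,320,275))[0])
print(blob(W['img'],(0,150,90),(8,255,255),(400,245,430,270))[0])
print(blob(W['img'],(11,110,60),(24,255,255),(390,255,460,305))[0])
g=blob(W['img'],(18,130,90),(35,255,255),(285,180,320,275))[0][0][1];b=blob(W['img'],(0,150,90),(8,255,255),(400,245,430,270))[0][0][1]
G=tri([ray(T,375.94,237.68),ray(S,347.4,237.4),ray(W,*g,tp,tr)]);B=tri([ray(T,329.6,226.4),ray(S,322.4,232.5),ray(W,*b,tp,tr)])
print(G,B); print(onz(ray(W,*g,tp,tr),168),onz(ray(W,*b,tp,tr),147))
# grip ends (sleeve) direction
print([onz(ray(W,u,v,tp,tr),168) for u,v in [(302.5,201),(303,252)]])
# back edge / front edge of base
a=onz(ray(W,313,230,tp,tr),8);c=onz(ray(W,578,229,tp,tr),8);e=c-a;print(a,c,np.degrees(np.arctan2(-e[0],e[1])))
a=onz(ray(W,313.,317,tp,tr),70);
```

```text
[(930, [301.27, 224.66], [292, 199, 20, 52])]
[(122, [414.5, 257.7], [409, 252, 12, 12])]
[(721, [418.85, 281.3], [396, 263, 52, 33])]
(array([ 470.31912518, -100.37806467,  169.01739082]), [0.5, 1.4, 1.9]) (array([497.71632003,   3.06377426, 148.0047711 ]), [0.6, 1.0, 1.5])
[469.147112   -99.08963437 168.        ] [496.78749191   4.17989091 147.        ]
[array([449.8064118 , -99.63039206, 168.        ]), array([492.17883315, -95.92127511, 168.        ])]
[521.04590902 -87.47773912   8.        ] [482.83242645 307.05137995   8.        ] 5.53232338133919
```

>>> send_rows(targets="30 5 -14 -40 0.01; 30 5 -14 -80 0.01; 30 5 -14 -105 0.01; 30 5 -14 -130 0.01; 30 5 -14 -130 0.01")

```text
time_s: 3.15
tool_pos: [467.6, -98.3, 155.0]
ee_rot: [-0.473, -0.525, 0.525, 0.475]
ft_force: [0.1, -0.4, 0.9]
grip_width: 0.349
```

Run:
```python
from h import *
s=r.sense();print(s['tool_pos'],s['ft_force'],s['grip_width'])
w=save('wrist','w2.png')
cv2.imwrite('pics/w2z.png',cv2.resize(w['img'][180:400,200:460,::-1],None,fx=3,fy=2.7))
```

```text
[467.57253294 -98.26216814 155.04238274] [ 0.10767697 -0.37990074  0.92759285] 0.34881683462090285
```

View pics/w2z.png

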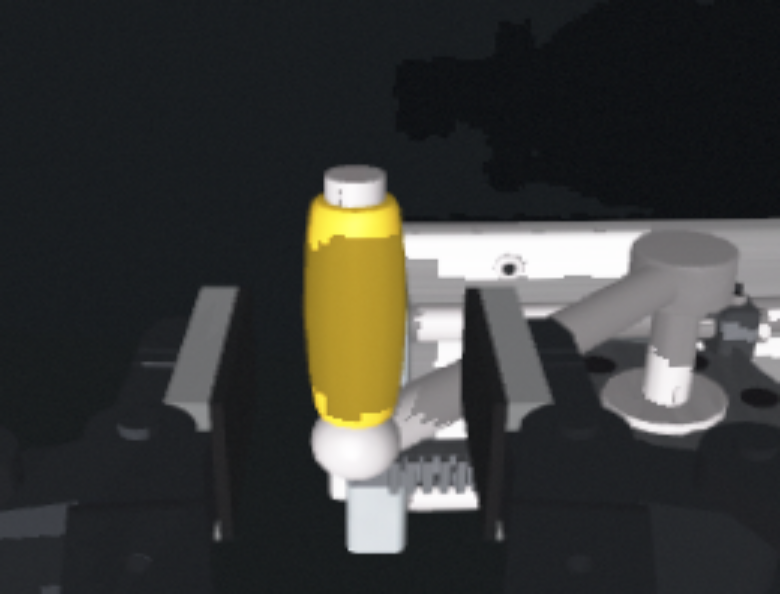

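The sleeve sits between the open pads, nearer the right one. Now I feel for contact with the left finger.

>>> send_rows(targets="30 0 -4 0 0; 30 1 -7 0 0; 30 1 -7 0 0")

```text
time_s: 3.58
tool_pos: [470.2, -106.8, 156.5]
ee_rot: [0.475, 0.525, -0.524, -0.474]
ft_force: [0.0, -0.2, 0.2]
grip_width: 0.351
```

>>> send_rows(targets="30 0 -1 0 0; 30 0 -1 0 0")

```text
time_s: 3.82
tool_pos: [469.6, -107.4, 155.8]
ee_rot: [0.474, 0.525, -0.525, -0.474]
ft_force: [0.1, -0.1, -0.1]
grip_width: 0.347
```

>>> send_rows(targets="30 0 -1 0 0; 30 0 -1 0 0")

```text
time_s: 4.08
tool_pos: [469.6, -108.3, 155.7]
ee_rot: [-0.474, -0.525, 0.525, 0.474]
ft_force: [-0.2, 0.4, 0.3]
grip_width: 0.352
```

>>> send_rows(targets="30 0 -1 0 0; 30 0 -1 0 0")

```text
time_s: 4.32
tool_pos: [469.6, -109.4, 155.8]
ee_rot: [0.474, 0.525, -0.525, -0.474]
ft_force: [0.5, -0.7, 0.6]
grip_width: 0.349
```

>>> send_rows(targets="30 0 -1 0 0; 30 0 -1 0 0")

```text
time_s: 4.58
tool_pos: [469.7, -110.4, 155.8]
ee_rot: [0.474, 0.525, -0.525, -0.474]
ft_force: [-0.1, 0.3, -1.0]
grip_width: 0.351
```

>>> send_rows(targets="30 0 -1 0 0; 30 0 -1 0 0")

```text
time_s: 4.82
tool_pos: [469.7, -111.4, 155.8]
ee_rot: [0.474, 0.525, -0.525, -0.474]
ft_force: [-0.9, -0.7, -0.4]
grip_width: 0.351
```

Run:
```python
from h import *
s=r.sense();print(s['tool_pos'],s['ft_force'],s['grip_width'])
w=save('wrist','w3.png')
print(blob(w['img'],(18,130,60),(35,255,255),(260,150,380,360))[0])
cv2.imwrite('pics/w3z.png',cv2.resize(w['img'][180:400,200:460,::-1],None,fx=3,fy=2.7))
```

```text
[ 469.65461569 -111.38853926  155.80693809] [-0.91353964 -0.74351088 -0.41432235] 0.3513173922959196
[(2155, [344.61, 290.24], [330, 249, 34, 88])]
```

View pics/w3z.png

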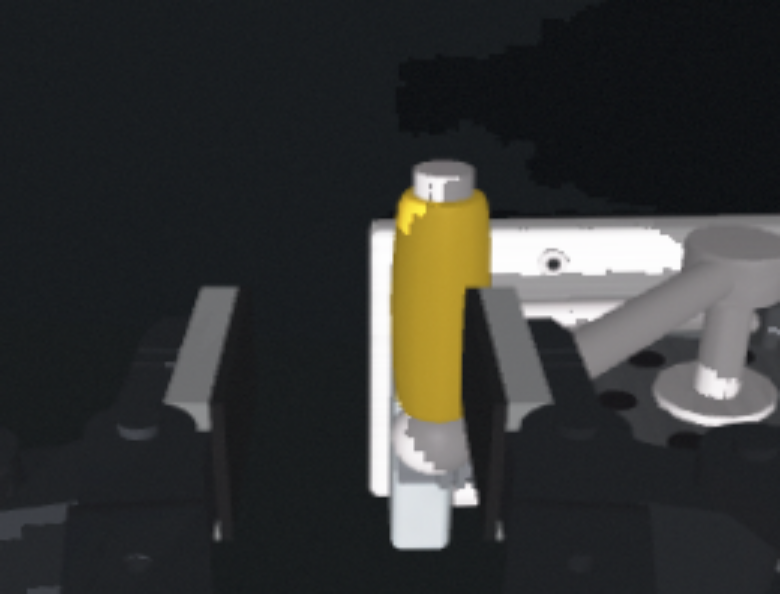

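The image suggests the pad tips may still be above the sleeve: they overlap it in the picture but I feel no force. I'll check this in the other views.

Run:
```python
from h import *
S=save('scene','s3.png');T=save('top','t3.png')
a=S['img'][170:290,280:420,::-1]; cv2.imwrite('pics/s3z.png',cv2.resize(a,None,fx=5,fy=5,interpolation=cv2.INTER_CUBIC))
def proj(s,p):
    A=R.from_quat(s['attitude']).as_matrix();q=A.T@(np.array(p)-s['position']);return s['fx']*q[0]/q[2]+s['cx'],s['fy']*q[1]/q[2]+s['cy']
for z in (156,165,190): print(z,[((proj(S,(459,y,z))[0]-280)*5,(proj(S,(459,y,z))[1]-170)*5) for y in (-96.5,-126)])
```

```text
156 [(np.float64(315.38364506608104), np.float64(364.9635542545401)), (np.float64(361.8820744131065), np.float64(379.17717885691286))]
165 [(np.float64(315.8847486332627), np.float64(349.330364303667)), (np.float64(362.5341550474414), np.float64(363.35696154843004))]
190 [(np.float64(317.2928399330371), np.float64(305.40140390660883)), (np.float64(364.3668018300568), np.float64(318.89486771513975))]
```

View pics/s3z.png

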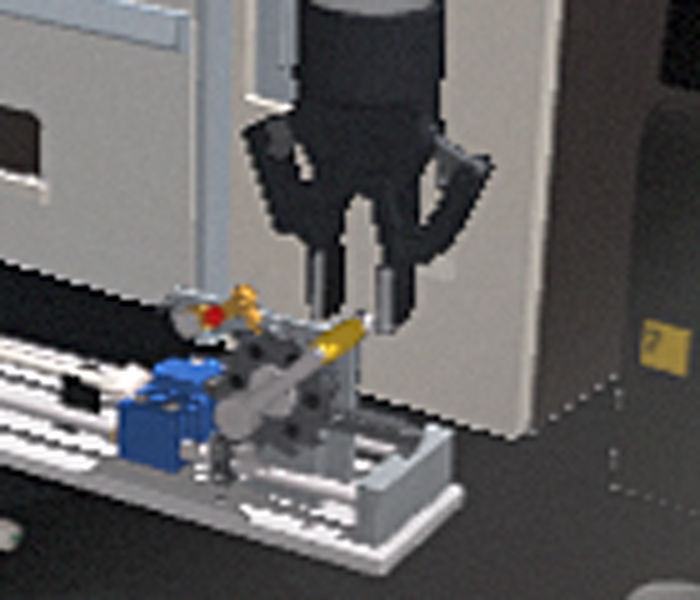

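Run:
```python
from h import *
s=r.sense();tp,tr=s['tool_pos'],s['ee_rot'];W=r.snapshot('wrist');S=r.snapshot('scene')
for row in (308,316,322): print('L',tri([ray(S,280+327/5,170+row/5),ray(W,355.7,287.4,tp,tr)]))
for row in (322,330): print('R',tri([ray(S,280+379/5,170+row/5),ray(W,200+240/3,287.4,tp,tr)]))
print(s['tool_pos'])
t=cv2.imread('pics/t3.png')[190:290,330:430]; cv2.imwrite('pics/t3z.png',cv2.resize(t,None,fx=6,fy=6,interpolation=cv2.INTER_CUBIC))
```

```text
L (array([ 457.53410283, -100.48178276,  189.61650502]), [2.7, 2.7])
L (array([459.92642757, -99.3897312 , 184.10066303]), [2.4, 2.4])
L (array([461.73274189, -98.56523582, 179.93534612]), [2.2, 2.2])
R (array([ 461.7511911 , -130.46886571,  187.62087531]), [2.5, 2.5])
R (array([ 463.593151  , -130.28273576,  182.7560404 ]), [1.8, 1.8])
[ 469.64389481 -111.30786547  155.77696821]
```

View pics/t3z.png

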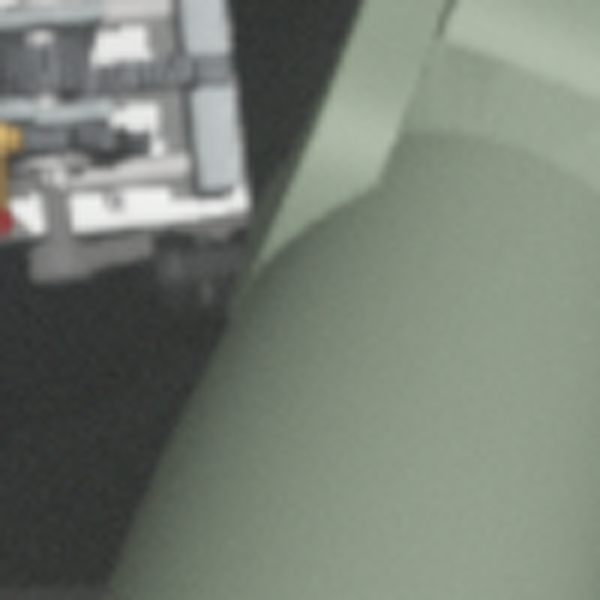

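The two-view fix puts the pad tips at z ≈ 185. That is about 29 mm above the reported TCP, so they are still over the sleeve. I'll back off, centre, and go lower.

>>> send_rows(targets="30 0 11 0 0; 30 0 11 0 0; 30 0 11 -10 0; 30 0 11 -18 0; 30 0 11 -18 0")

```text
time_s: 5.7
tool_pos: [468.8, -100.1, 136.7]
ee_rot: [-0.473, -0.524, 0.525, 0.475]
ft_force: [-0.8, 0.6, 0.2]
grip_width: 0.35
```

>>> send_rows(targets="30 0 0 -6 0; 30 0 0 -11 0; 30 0 0 -11 0")

```text
time_s: 6.08
tool_pos: [469.2, -100.2, 126.3]
ee_rot: [-0.474, -0.525, 0.525, 0.474]
ft_force: [-0.0, -0.0, 0.3]
grip_width: 0.35
```

Run:
```python
from h import *
s=r.sense();print(s['tool_pos'],s['ft_force'],s['grip_width'])
w=save('wrist','w4.png')
print(blob(w['img'],(18,130,60),(35,255,255),(260,150,380,360))[0])
cv2.imwrite('pics/w4z.png',cv2.resize(w['img'][180:400,200:460,::-1],None,fx=3,fy=2.7))
S=save('scene','s4.png')
a=S['img'][170:290,280:420,::-1]; cv2.imwrite('pics/s4z.png',cv2.resize(a,None,fx=5,fy=5,interpolation=cv2.INTER_CUBIC))
```

```text
[ 469.23113891 -100.1933261   126.30360939] [-0.00296484 -0.04498464  0.26912451] 0.3503676730972558
[(3043, [322.8, 319.0], [303, 274, 40, 86])]
```

View pics/w4z.png

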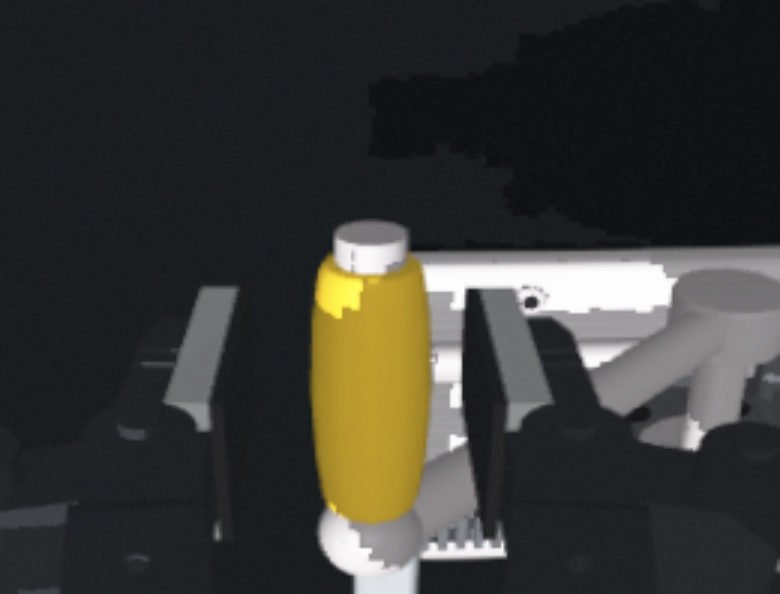

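View pics/s4z.png

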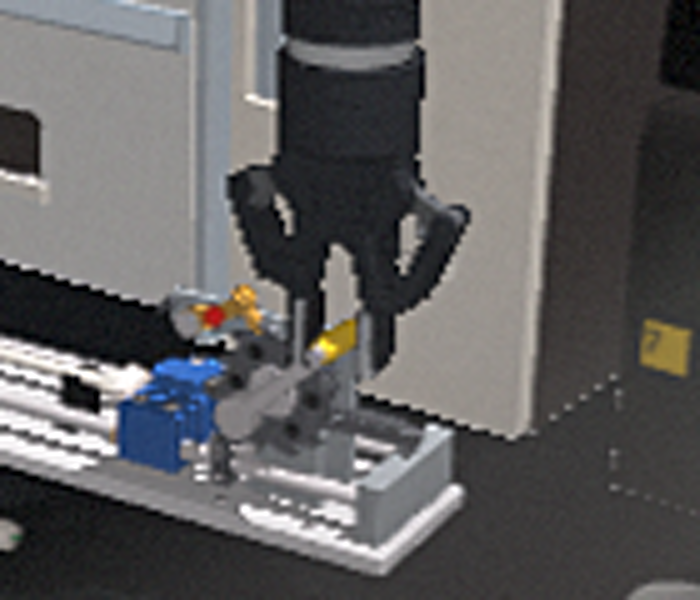

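The grip is now between the pads (columns 315–430 of 240–470 in the enlarged view). Next I feel to the right.

>>> send_rows(targets="30 0 -3 0 0; 30 0 -4 0 0; 30 0 -4 0 0")

```text
time_s: 6.55
tool_pos: [469.7, -104.4, 126.9]
ee_rot: [0.474, 0.525, -0.525, -0.474]
ft_force: [-0.5, -0.4, -0.1]
grip_width: 0.351
```

>>> send_rows(targets="30 0 -1 0 0; 30 0 -1 0 0")

```text
time_s: 6.8
tool_pos: [469.6, -105.3, 126.8]
ee_rot: [0.474, 0.525, -0.525, -0.474]
ft_force: [1.1, -0.8, -0.7]
grip_width: 0.352
```

>>> send_rows(targets="30 0 -1 0 0; 30 0 -1 0 0")

```text
time_s: 7.05
tool_pos: [469.6, -106.0, 126.7]
ee_rot: [0.474, 0.525, -0.524, -0.474]
ft_force: [-0.4, 1.1, -0.3]
grip_width: 0.353
```

>>> send_rows(targets="30 0 -1 0 0; 30 0 -1 0 0")

```text
time_s: 7.3
tool_pos: [469.6, -106.1, 126.6]
ee_rot: [0.473, 0.526, -0.524, -0.474]
ft_force: [-0.1, 5.2, 0.6]
grip_width: 0.355
```

>>> send_rows(targets="30 0 -1 0 0; 30 0 -1 0 0")

```text
time_s: 7.55
tool_pos: [469.7, -106.1, 126.6]
ee_rot: [0.473, 0.526, -0.524, -0.475]
ft_force: [1.6, 8.2, -0.7]
grip_width: 0.35
```

Contact is at TCP y ≈ −106. Now I ease along the arc.

>>> send_rows(targets="30 0 -1.5 -1.5 0; 30 0 -3 -3 0; 30 0 -3 -3 0")

```text
time_s: 7.92
tool_pos: [469.9, -108.7, 123.5]
ee_rot: [0.473, 0.527, -0.523, -0.475]
ft_force: [2.7, 9.5, -1.3]
grip_width: 0.349
```

>>> send_rows(targets="30 0 -1.5 -1.5 0; 30 0 -1.5 -1.5 0")

```text
time_s: 8.18
tool_pos: [470.0, -110.0, 122.0]
ee_rot: [0.473, 0.527, -0.523, -0.475]
ft_force: [2.9, 9.5, -0.3]
grip_width: 0.35
```

>>> send_rows(targets="30 0 -1 -1 0; 30 0 -2 -2 0; 30 0 -2 -2 0")

```text
time_s: 8.55
tool_pos: [470.2, -111.6, 120.0]
ee_rot: [0.472, 0.527, -0.523, -0.475]
ft_force: [3.2, 10.7, -0.7]
grip_width: 0.35
```

Run:
```python
from h import *
s=r.sense();tp,tr=s['tool_pos'],s['ee_rot'];print(tp,s['ft_force'])
w=save('wrist','w5.png')
b=blob(w['img'],(18,130,60),(35,255,255),(260,150,400,380))[0];print(b,[onz(ray(w,*b[0][1],tp,tr),z) for z in (161,169)])
cv2.imwrite('pics/w5z.png',cv2.resize(w['img'][180:400,200:460,::-1],None,fx=3,fy=2.7))
```

```text
[ 470.24884239 -111.63483295  120.03139161] [ 3.19527435 10.74579738 -0.6787006 ]
[(3404, [338.48, 324.29], [319, 274, 41, 100])] [array([ 469.73595548, -104.6986798 ,  161.        ]), array([ 464.90123712, -105.74636595,  169.        ])]
```

View pics/w5z.png

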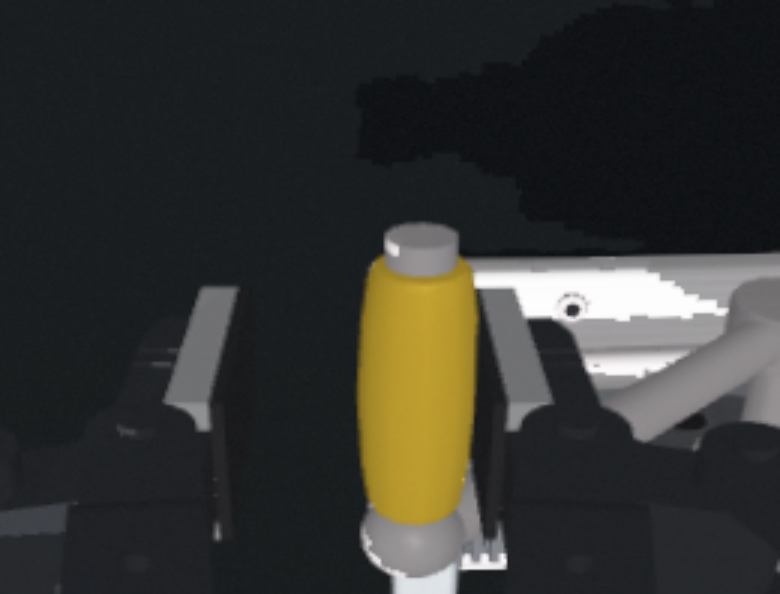

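The lever has moved about 5.5 mm in y, roughly 4.5°. I'll release it, lift, and go over the pawl pin.

>>> send_rows(targets="30 0 6 0 0; 30 0 10 0 0; 30 0 10 20 0; 30 0 10 50 0; 30 0 10 80 0")

```text
time_s: 9.22
tool_pos: [469.4, -105.1, 201.1]
ee_rot: [-0.474, -0.524, 0.525, 0.474]
ft_force: [0.5, -0.8, 0.9]
grip_width: 0.349
```

>>> send_rows(targets="30 20 50 0 0; 30 40 95 0 0; 27 40 108 -10 0; 27 40 108 -30 0; 27 40 108 -30 0")

```text
time_s: 9.85
tool_pos: [507.7, 3.0, 168.6]
ee_rot: [-0.473, -0.524, 0.526, 0.475]
ft_force: [-0.7, 0.0, 0.5]
grip_width: 0.317
```

Run:
```python
from h import *
s=r.sense();tp,tr=s['tool_pos'],s['ee_rot'];print(tp,s['ft_force'],s['grip_width'])
w=save('wrist','w6.png')
b=blob(w['img'],(18,130,60),(35,255,255),(60,150,300,400))[0];print(b,[onz(ray(w,*b[0][1],tp,tr),z) for z in (161,)])
b=blob(w['img'],(0,150,90),(8,255,255),(260,200,420,400))[0];print(b,[onz(ray(w,*b[0][1],tp,tr),z) for z in (147,)])
cv2.imwrite('pics/w6z.png',cv2.resize(w['img'][180:400,200:460,::-1],None,fx=3,fy=2.7))
S=save('scene','s6.png')
a=S['img'][170:290,250:390,::-1]; cv2.imwrite('pics/s6z.png',cv2.resize(a,None,fx=5,fy=5,interpolation=cv2.INTER_CUBIC))
```

```text
[507.67564276   2.99000322 168.61882871] [-0.74039276  0.00893171  0.50018853] 0.31704110108540673
[(2103, [123.57, 186.73], [108, 150, 32, 77]), (290, [89.36, 392.61], [75, 385, 31, 15])] [array([ 470.4779202, -104.3753539,  161.       ])]
[(376, [324.54, 246.25], [314, 236, 22, 21])] [array([496.92816824,   4.47632099, 147.        ])]
```

View pics/w6z.png

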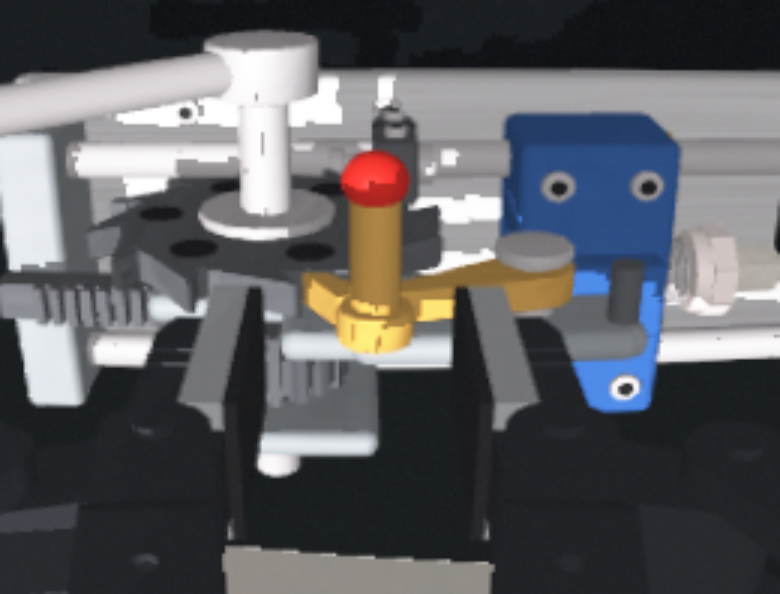

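View pics/s6z.png

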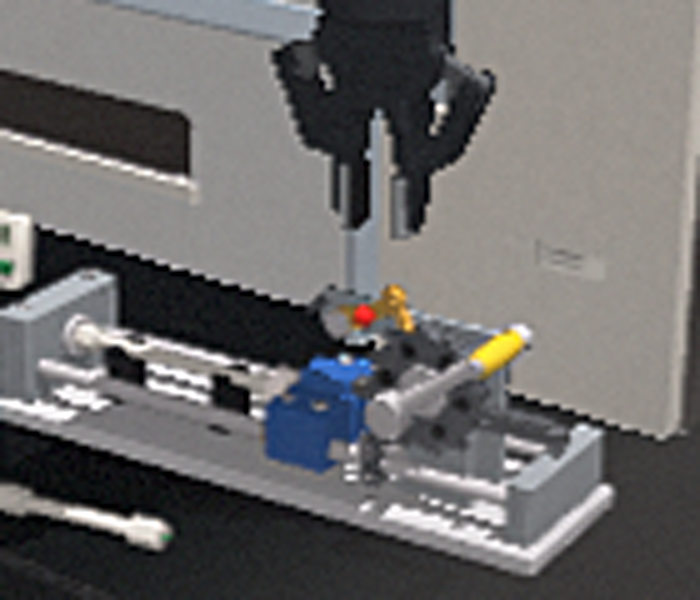

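The wrist picture shows the pin from the red ball (375,180) back to its boss (375,330), between the two pads (255 and 460). The pivot is at (535,250). I'll lower around the pin.

>>> send_rows(targets="27 0 0 -20 0; 27 0 0 -35 0; 27 0 0 -45 0; 27 0 0 -52 0; 27 0 0 -52 0")

```text
time_s: 10.58
tool_pos: [509.4, 3.2, 117.9]
ee_rot: [-0.474, -0.524, 0.525, 0.474]
ft_force: [0.5, -0.4, 0.7]
grip_width: 0.315
```

Run:
```python
from h import *
s=r.sense();tp,tr=s['tool_pos'],s['ee_rot'];print(tp,s['ft_force'],s['grip_width'])
w=save('wrist','w7.png')
cv2.imwrite('pics/w7z.png',cv2.resize(w['img'][180:400,200:460,::-1],None,fx=3,fy=2.7))
S=save('scene','s7.png')
a=S['img'][170:290,250:390,::-1]; cv2.imwrite('pics/s7z.png',cv2.resize(a,None,fx=5,fy=5,interpolation=cv2.INTER_CUBIC))
```

```text
[509.37138332   3.19112871 117.93325226] [ 0.45858822 -0.35005663  0.65899498] 0.3154421195112681
```

View pics/w7z.png

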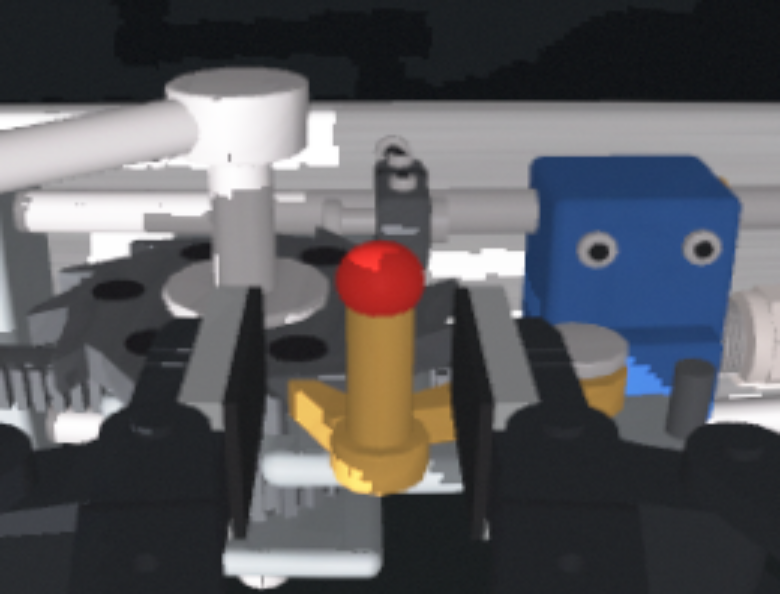

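View pics/s7z.png

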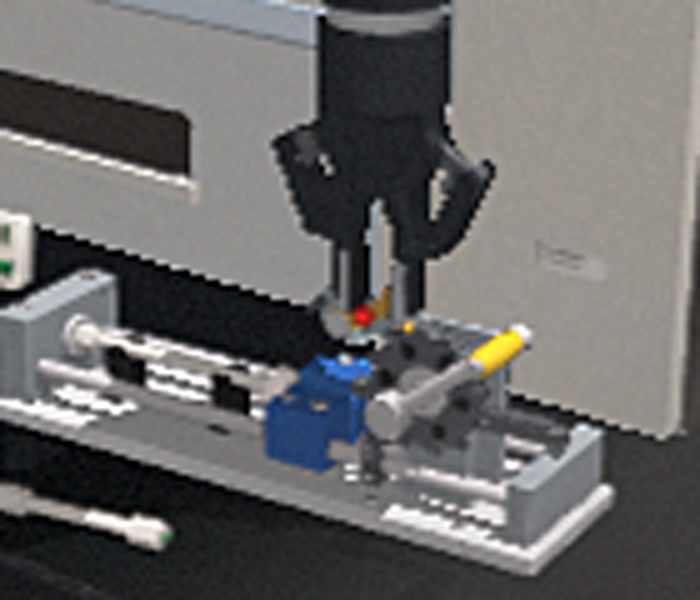

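>>> send_rows(targets="27 0 0 -4 0; 27 0 0 -7 0; 27 -1 4 -7 0; 27 -1 7 -7 0; 27 -1 7 -7 0")

```text
time_s: 11.3
tool_pos: [508.7, 10.5, 111.4]
ee_rot: [0.474, 0.525, -0.525, -0.474]
ft_force: [-0.1, -0.1, -0.4]
grip_width: 0.32
```

>>> send_rows(targets="27 0 1.5 0 0; 27 0 1.5 0 0")

```text
time_s: 11.55
tool_pos: [508.7, 11.8, 111.3]
ee_rot: [0.474, 0.525, -0.525, -0.474]
ft_force: [0.8, 0.3, 1.2]
grip_width: 0.312
```

>>> send_rows(targets="27 0 1 0 0; 27 0 1 0 0")

```text
time_s: 11.8
tool_pos: [508.6, 12.7, 111.3]
ee_rot: [-0.474, -0.525, 0.525, 0.474]
ft_force: [-0.5, -0.4, 0.3]
grip_width: 0.315
```

>>> send_rows(targets="27 0 3 2 0; 27 -0.5 5 4 0; 27 -0.5 7 6 0; 27 -0.5 7 6 0")

```text
time_s: 12.3
tool_pos: [509.0, 19.7, 117.9]
ee_rot: [0.475, 0.525, -0.524, -0.474]
ft_force: [1.5, -3.8, 1.9]
grip_width: 0.315
```

Run:
```python
from h import *
s=r.sense();tp,tr=s['tool_pos'],s['ee_rot'];print(tp,s['ft_force'],s['grip_width'])
w=save('wrist','w8.png')
cv2.imwrite('pics/w8z.png',cv2.resize(w['img'][180:400,200:460,::-1],None,fx=3,fy=2.7))
```

```text
[508.955286    19.6928832  117.87202426] [ 1.48120033 -3.82840713  1.9287554 ] 0.3147871613803987
```

View pics/w8z.png

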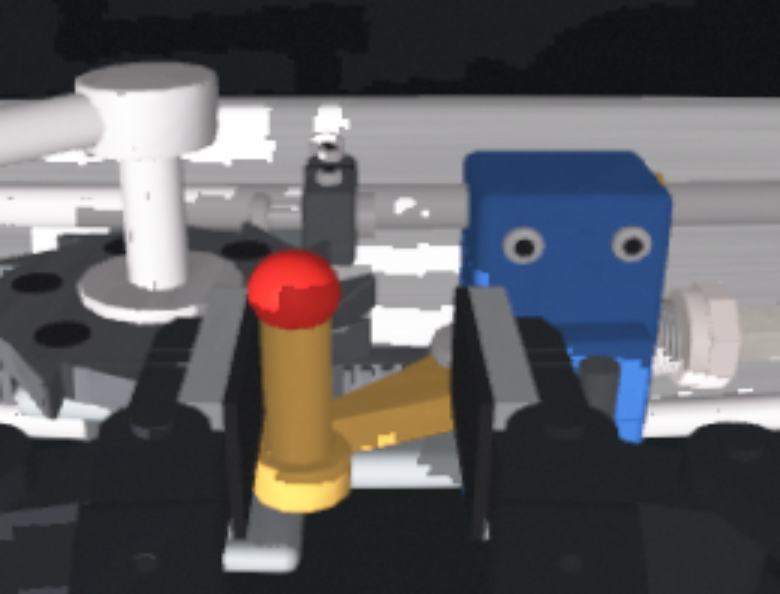

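The pawl is lifting and its nose has left the tooth. I continue over the top.

>>> send_rows(targets="27 0 3 4 0; 27 -1 7 7 0; 27 -1 11 9 0; 27 -2 15 11 0; 27 -2 15 11 0")

```text
time_s: 12.98
tool_pos: [505.4, 35.5, 128.0]
ee_rot: [-0.473, -0.525, 0.525, 0.474]
ft_force: [-0.1, -0.1, -0.3]
grip_width: 0.316
```

Run:
```python
from h import *
s=r.sense();tp,tr=s['tool_pos'],s['ee_rot'];print(tp,s['ft_force'],s['grip_width'])
w=save('wrist','w9.png')
cv2.imwrite('pics/w9z.png',cv2.resize(w['img'][180:400,200:460,::-1],None,fx=3,fy=2.7))
```

```text
[505.43942754  35.4607072  128.03401645] [-0.06911762 -0.07364859 -0.27123035] 0.31591129591993433
```

View pics/w9z.png

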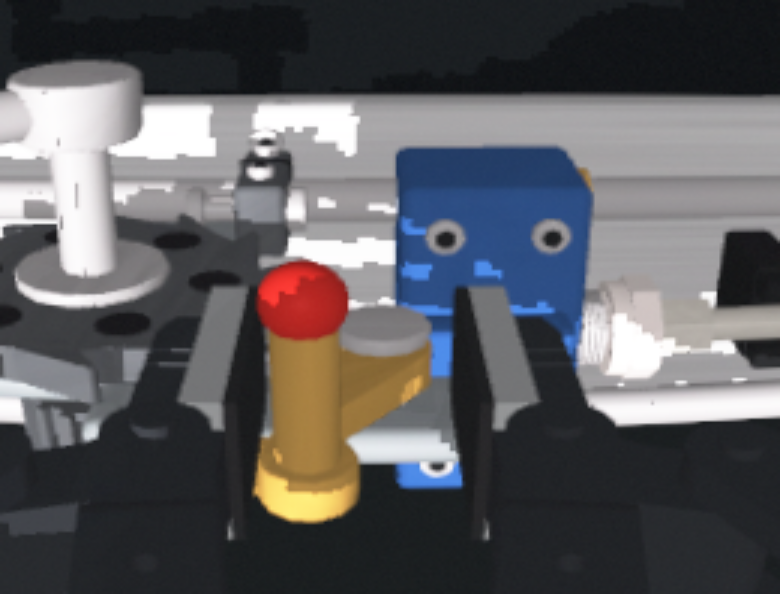

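>>> send_rows(targets="27 0 5 2 0; 27 -1 10 3 0; 27 -1 15 3 0; 27 -2 20 2 0; 27 -2 25 1 0")

```text
time_s: 13.65
tool_pos: [503.9, 60.2, 129.1]
ee_rot: [-0.474, -0.525, 0.525, 0.474]
ft_force: [-0.1, 0.2, 0.3]
grip_width: 0.317
```

Run:
```python
from h import *
s=r.sense();tp,tr=s['tool_pos'],s['ee_rot'];print(tp,s['ft_force'],s['grip_width'])
w=save('wrist','w10.png')
cv2.imwrite('pics/w10z.png',cv2.resize(w['img'][180:400,200:460,::-1],None,fx=3,fy=2.7))
```

```text
[503.92006223  60.15191114 129.12362286] [-0.11941113  0.20997002  0.28116363] 0.31716982983901465
```

View pics/w10z.png

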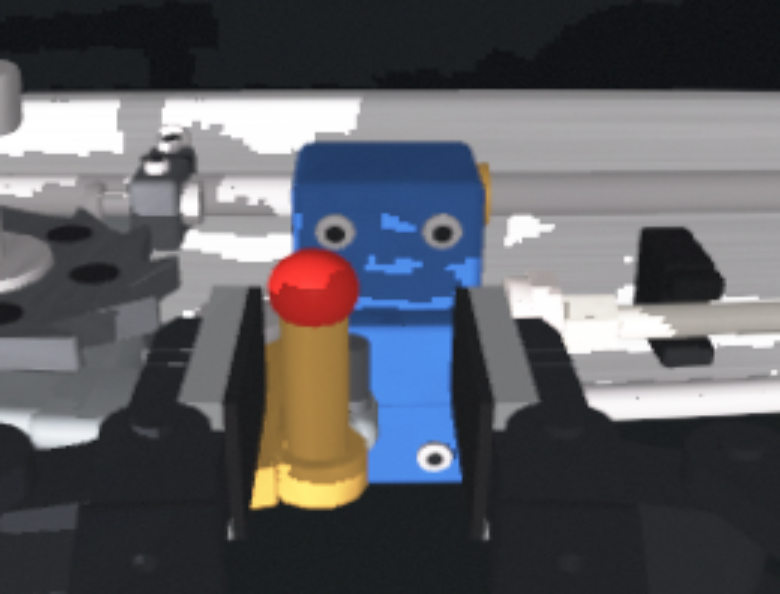

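>>> send_rows(targets="27 0 4 -1 0; 27 -1 8 -2 0; 27 -1 12 -4 0; 27 -2 16 -7 0; 27 -2 20 -9 0")

```text
time_s: 14.32
tool_pos: [501.9, 80.0, 120.0]
ee_rot: [-0.474, -0.525, 0.525, 0.474]
ft_force: [0.4, -0.0, -0.7]
grip_width: 0.312
```

Run:
```python
from h import *
s=r.sense();tp,tr=s['tool_pos'],s['ee_rot'];print(tp,s['ft_force'],s['grip_width'])
w=save('wrist','w11.png')
cv2.imwrite('pics/w11z.png',cv2.resize(w['img'][180:400,200:460,::-1],None,fx=3,fy=2.7))
```

```text
[501.89029899  79.95738261 119.9832172 ] [ 0.44350844 -0.03360157 -0.65958375] 0.3117004444254352
```

View pics/w11z.png

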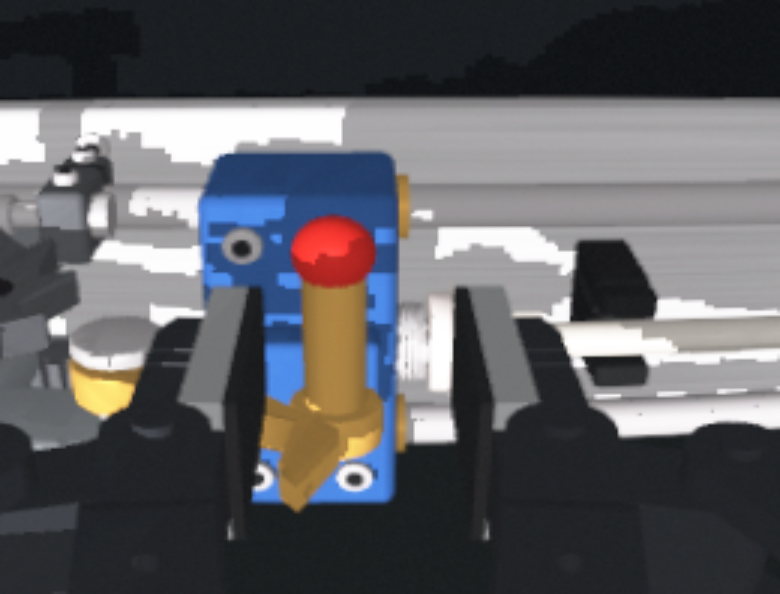

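The pin has fallen over and stands free between the pads, at about y ≈ 77 (rest position expected at about 76). I'll lift off and check.

>>> send_rows(targets="27 0 0 10 0; 27 0 0 30 0; 27 0 0 55 0; 27 0 0 80 0; 30 0 -10 85 0")

```text
time_s: 15.0
tool_pos: [503.6, 69.6, 207.5]
ee_rot: [0.475, 0.526, -0.524, -0.473]
ft_force: [0.6, -0.6, -0.2]
grip_width: 0.354
```

Run:
```python
from h import *
s=r.sense();tp,tr=s['tool_pos'],s['ee_rot'];print(tp,s['ft_force'],s['grip_width'])
w=save('wrist','w12.png')
b=blob(w['img'],(0,150,90),(8,255,255),(260,150,420,400))[0];print(b,[onz(ray(w,*b[0][1],tp,tr),z) for z in (139,)])
S=save('scene','s12.png')
c=blob(S['img'],(0,170,110),(6,255,255),(280,200,345,260))[0];print(c,tri([ray(S,*c[0][1]),ray(w,*b[0][1],tp,tr)]))
a=S['img'][170:290,250:390,::-1]; cv2.imwrite('pics/s12z.png',cv2.resize(a,None,fx=5,fy=5,interpolation=cv2.INTER_CUBIC))
```

```text
[503.55066735  69.58667422 207.51480146] [ 0.64669712 -0.58792692 -0.24234154] 0.3535861320386408
[(235, [329.36, 218.47], [321, 210, 17, 17])] [array([489.90277503,  74.58996082, 139.        ])]
[(11, [301.64, 229.91], [300, 229, 4, 3])] (array([490.25981577,  73.79760841, 140.35372301]), [1.0, 1.0])
```

View pics/w12.png

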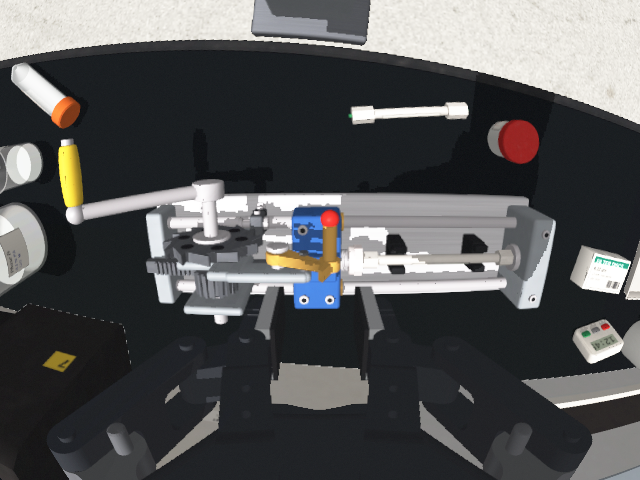

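View pics/s12z.png

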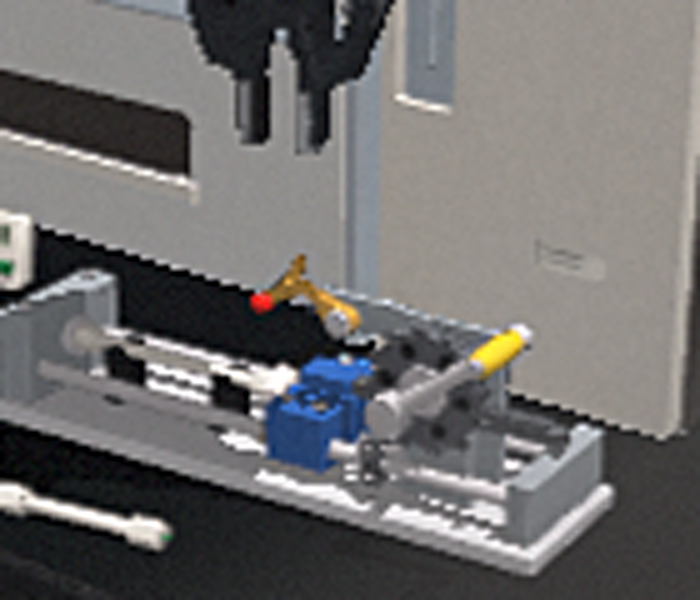

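The pawl rests thrown over: the ball moved 70 mm left and sits at z ≈ 140. I go back to the lever.

>>> send_rows(targets="30 -10 -50 0 0; 30 -20 -105 0 0; 30 -30 -155 0 0; 30 -35 -174 0 0; 30 -35 -174 -20 0")

```text
time_s: 15.72
tool_pos: [467.2, -106.4, 185.1]
ee_rot: [0.475, 0.524, -0.524, -0.475]
ft_force: [0.3, 0.1, 0.3]
grip_width: 0.353
```

Run:
```python
from h import *
s=r.sense();tp,tr=s['tool_pos'],s['ee_rot'];print(tp,s['ft_force'],s['grip_width'])
w=save('wrist','w13.png')
b=blob(w['img'],(18,130,60),(35,255,255),(260,130,400,380))[0];print(b,[onz(ray(w,*b[0][1],tp,tr),z) for z in (161,)])
cv2.imwrite('pics/w13z.png',cv2.resize(w['img'][180:400,200:460,::-1],None,fx=3,fy=2.7))
```

```text
[ 467.15867324 -106.4261877   185.05805143] [0.32274295 0.12896188 0.30135155] 0.35258394737748117
[(1879, [322.39, 267.45], [308, 231, 29, 74])] [array([ 469.94865575, -104.70137849,  161.        ])]
```

View pics/w13z.png

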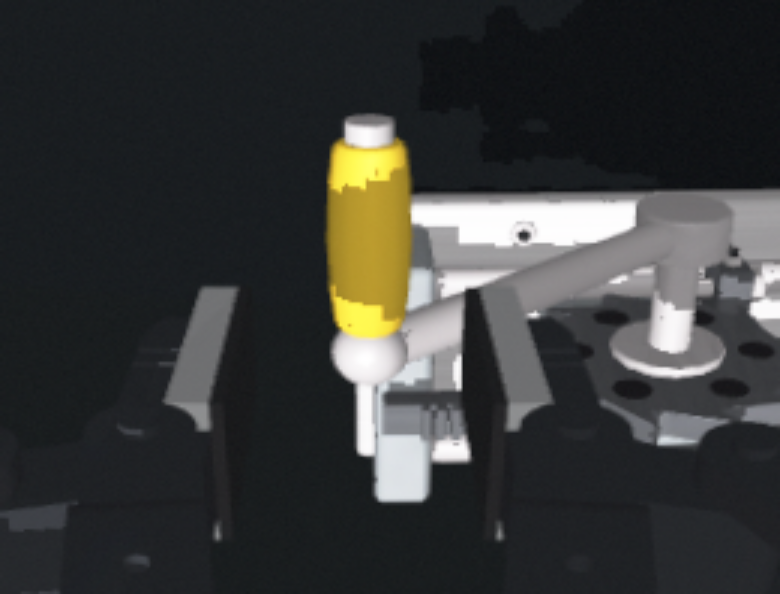

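>>> send_rows(targets="30 1 2 -20 0; 30 1 2 -40 0; 30 1 2 -55 0; 30 1 2 -65 0; 30 1 2 -65 0")

```text
time_s: 16.4
tool_pos: [467.2, -101.9, 119.4]
ee_rot: [-0.473, -0.524, 0.525, 0.475]
ft_force: [-0.6, -0.3, 0.1]
grip_width: 0.349
```

>>> send_rows(targets="30 0 3 0 0; 30 0 6 0 0; 30 0 6 0 0")

```text
time_s: 16.77
tool_pos: [468.5, -96.7, 120.8]
ee_rot: [-0.475, -0.525, 0.525, 0.473]
ft_force: [-0.1, -2.8, 0.3]
grip_width: 0.352
```

>>> send_rows(targets="30 0 2 1 0; 30 0 4 3 0; 30 0 4 3 0")

```text
time_s: 17.15
tool_pos: [468.3, -94.2, 123.8]
ee_rot: [-0.475, -0.523, 0.526, 0.473]
ft_force: [-1.1, -5.6, 0.6]
grip_width: 0.356
```

The lever follows. I continue along the arc.

>>> send_rows(targets="30 -0.5 4.5 5 0; 30 -1 9 9.5 0; 30 -1 13.5 13.5 0; 30 -2 18 17 0; 30 -2 18 17 0")

```text
time_s: 17.77
tool_pos: [466.4, -75.8, 141.0]
ee_rot: [-0.475, -0.524, 0.525, 0.473]
ft_force: [-0.8, -6.2, 0.8]
grip_width: 0.349
```

>>> send_rows(targets="30 -0.5 5 3.5 0; 30 -1 10 6.5 0; 30 -1.5 15 9.5 0; 30 -2 20 12 0; 30 -2 20 12 0")

```text
time_s: 18.4
tool_pos: [464.2, -55.3, 152.8]
ee_rot: [-0.475, -0.524, 0.525, 0.473]
ft_force: [-1.2, -5.1, 0.0]
grip_width: 0.352
```

Run:
```python
from h import *
s=r.sense();tp,tr=s['tool_pos'],s['ee_rot'];print(tp,s['ft_force'],s['grip_width'])
w=save('wrist','w14.png')
b=blob(w['img'],(18,130,60),(35,255,255),(230,130,400,380))[0];print(b,[onz(ray(w,*b[0][1],tp,tr),z) for z in (190,195)])
cv2.imwrite('pics/w14z.png',cv2.resize(w['img'][150:390,230:500,::-1],None,fx=2.9,fy=2.5))
S=save('scene','s14.png')
a=S['img'][190:290,270:390,::-1]; cv2.imwrite('pics/s14z.png',cv2.resize(a,None,fx=6,fy=6,interpolation=cv2.INTER_CUBIC))
```

```text
[464.18886644 -55.32760229 152.7757461 ] [-1.22330250e+00 -5.14218707e+00  8.37431471e-04] 0.35173365014312896
[(3266, [299.59, 321.92], [280, 274, 40, 97])] [array([466.44317509, -63.36217905, 190.        ]), array([463.41611356, -63.35289702, 195.        ])]
```

View pics/w14z.png

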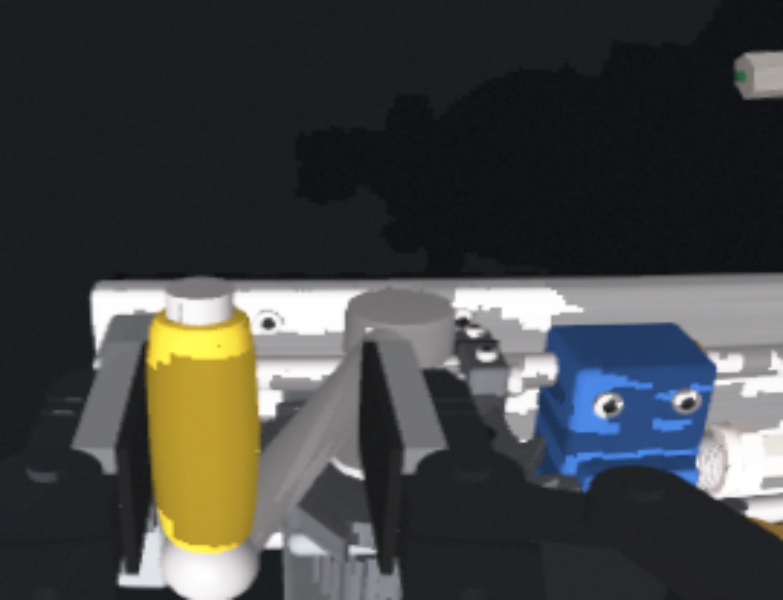

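View pics/s14z.png

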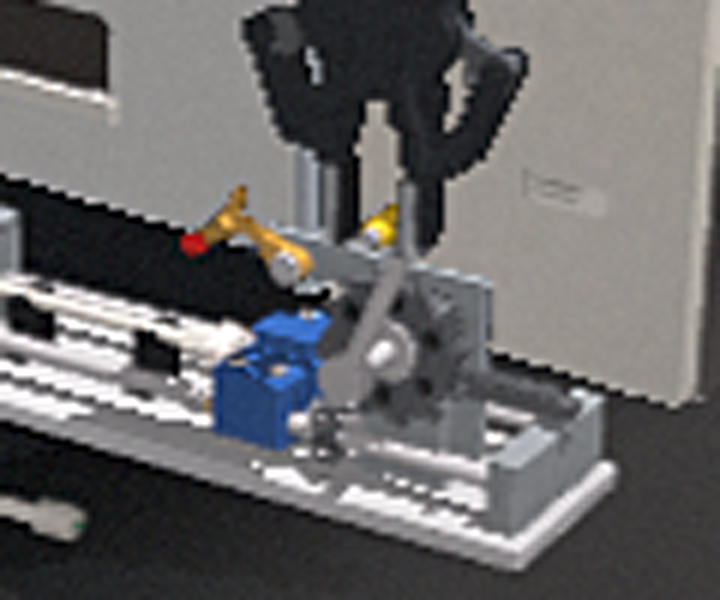

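Run:
```python
from h import *
a=cv2.imread('pics/w9.png')[215:300,260:370];cv2.imwrite('pics/w9s.png',cv2.resize(a,None,fx=7,fy=7,interpolation=cv2.INTER_CUBIC))
```

```text
(no output)
```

View pics/w9s.png

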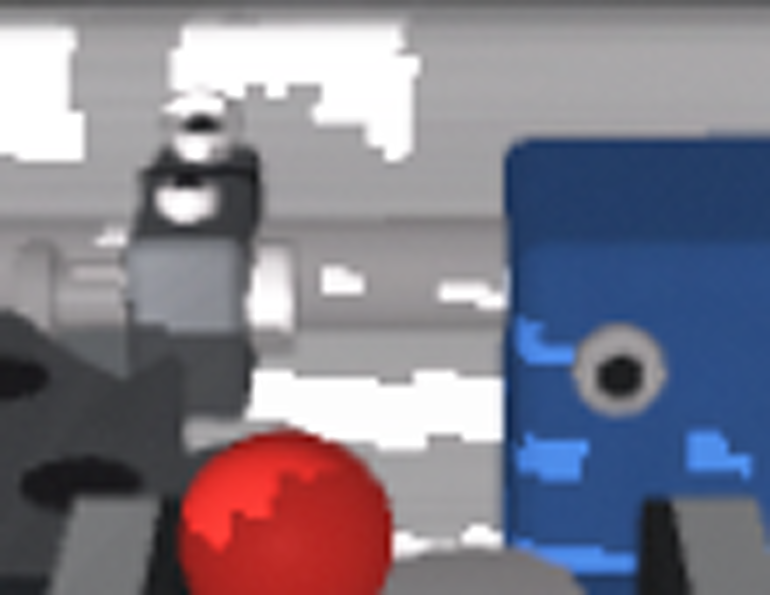

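From the wrist image, the gap from screw tip to head was about 20 mm after easing. That puts home at roughly 18° left of upright. I swing to about 6° left, then feel.

>>> send_rows(targets="30 -0.5 6 2.5 0; 30 -1 12 4.5 0; 30 -2 18 6 0; 30 -2 24 7 0; 30 -2 24 7 0")

```text
time_s: 19.12
tool_pos: [461.6, -30.7, 159.3]
ee_rot: [-0.474, -0.524, 0.525, 0.474]
ft_force: [-2.4, -4.8, -0.1]
grip_width: 0.352
```

>>> send_rows(targets="30 -0.5 5 0.5 0; 30 -1 10 1 0; 30 -1.5 15 1 0; 30 -2 20 1 0; 30 -2 20 1 0")

```text
time_s: 19.75
tool_pos: [459.5, -10.6, 160.1]
ee_rot: [-0.474, -0.524, 0.525, 0.474]
ft_force: [-1.4, -5.1, 0.2]
grip_width: 0.351
```

Run:
```python
from h import *
s=r.sense();tp,tr=s['tool_pos'],s['ee_rot'];print(tp,s['ft_force'],s['grip_width'])
w=save('wrist','w15.png')
b=blob(w['img'],(18,130,60),(35,255,255),(230,130,400,380))[0];print(b,[onz(ray(w,*b[0][1],tp,tr),z) for z in (195,200)])
cv2.imwrite('pics/w15z.png',cv2.resize(w['img'][150:390,230:500,::-1],None,fx=2.9,fy=2.5))
```

```text
[459.48942287 -10.56194894 160.10703207] [-1.39683015 -5.05088248  0.21015829] 0.3507151473049502
[(3296, [299.72, 321.99], [280, 273, 40, 98])] [array([463.2234654 , -18.62191937, 195.        ]), array([460.20511374, -18.62660143, 200.        ])]
```

View pics/w15z.png

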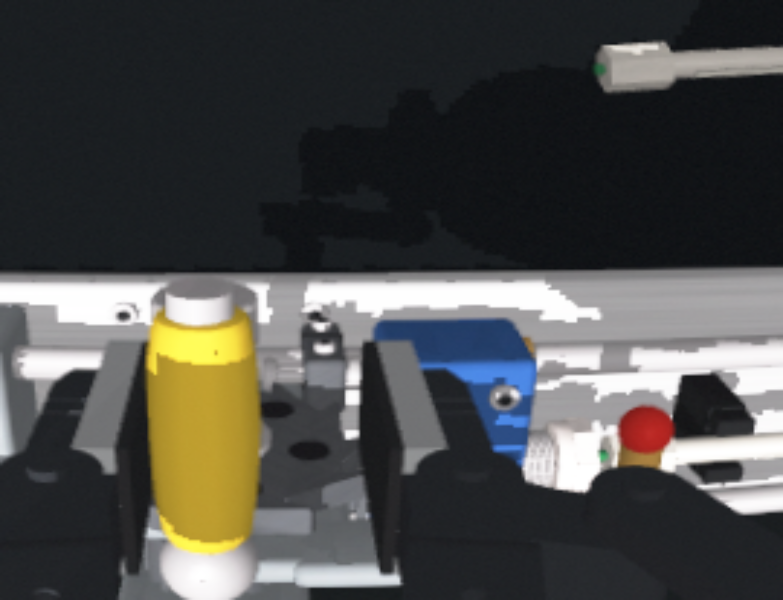

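>>> send_rows(targets="30 -0.5 4 0 0; 30 -1 8 -0.5 0; 30 -1.5 12 -1.5 0; 30 -1.5 12 -1.5 0")

```text
time_s: 20.3
tool_pos: [458.2, 1.5, 158.6]
ee_rot: [-0.474, -0.524, 0.525, 0.474]
ft_force: [-2.0, -4.4, 0.3]
grip_width: 0.349
```

>>> send_rows(targets="30 0 1.5 -0.5 0; 30 0 1.5 -0.5 0")

```text
time_s: 20.55
tool_pos: [458.1, 2.6, 158.1]
ee_rot: [-0.474, -0.524, 0.525, 0.474]
ft_force: [-2.3, -5.4, -0.4]
grip_width: 0.347
```

>>> send_rows(targets="30 0 1.5 -0.5 0; 30 0 1.5 -0.5 0")

```text
time_s: 20.8
tool_pos: [458.0, 4.1, 157.5]
ee_rot: [-0.474, -0.524, 0.525, 0.474]
ft_force: [-2.5, -6.2, -0.7]
grip_width: 0.352
```

Run:
```python
from h import *
s=r.sense();tp,tr=s['tool_pos'],s['ee_rot'];print(tp,s['ft_force'],s['grip_width'])
w=save('wrist','w16.png')
cv2.imwrite('pics/w16z.png',cv2.resize(w['img'][260:330,290:400,::-1],None,fx=7,fy=7))
```

```text
[457.96133238   4.09829074 157.53763493] [-2.49648323 -6.24754864 -0.68813121] 0.3524055480258441
```

View pics/w16z.png

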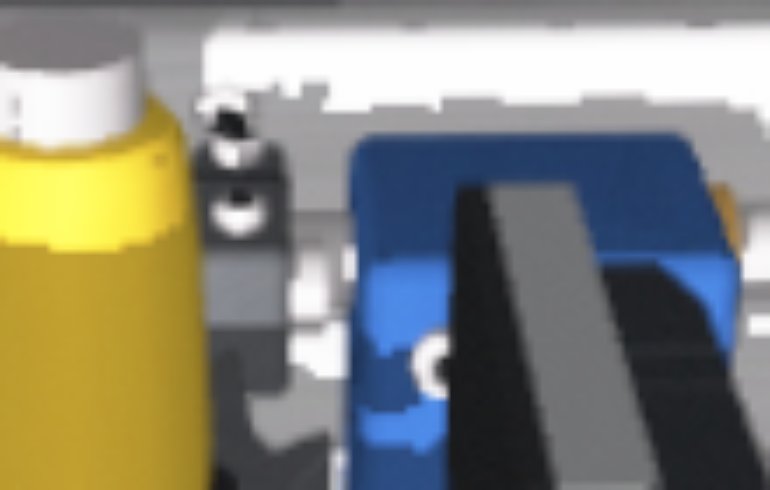

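About 2.4 mm of gap remains (roughly 14 mm at the grip). I creep on.

>>> send_rows(targets="30 -0.2 1.5 -0.5 0; 30 -0.3 3 -1 0; 30 -0.3 3 -1 0")

```text
time_s: 21.22
tool_pos: [457.7, 7.1, 156.5]
ee_rot: [-0.474, -0.524, 0.525, 0.474]
ft_force: [-3.1, -6.5, -0.4]
grip_width: 0.348
```

>>> send_rows(targets="30 -0.2 1.5 -0.5 0; 30 -0.3 3 -1 0; 30 -0.3 3 -1 0")

```text
time_s: 21.6
tool_pos: [457.3, 10.1, 155.5]
ee_rot: [-0.474, -0.524, 0.525, 0.474]
ft_force: [-1.7, -5.4, -0.5]
grip_width: 0.353
```

>>> send_rows(targets="30 -0.1 1 -0.3 0; 30 -0.1 1 -0.3 0")

```text
time_s: 21.85
tool_pos: [457.2, 11.0, 155.2]
ee_rot: [-0.474, -0.524, 0.525, 0.474]
ft_force: [-3.0, -5.2, -0.7]
grip_width: 0.354
```

>>> send_rows(targets="30 -0.1 1 -0.3 0; 30 -0.1 1 -0.3 0")

```text
time_s: 22.1
tool_pos: [457.1, 12.0, 155.0]
ee_rot: [-0.474, -0.524, 0.525, 0.474]
ft_force: [-2.6, -5.5, 0.5]
grip_width: 0.349
```

>>> send_rows(targets="30 -0.1 1 -0.3 0; 30 -0.1 1 -0.3 0")

```text
time_s: 22.35
tool_pos: [457.0, 13.0, 154.6]
ee_rot: [-0.474, -0.524, 0.525, 0.474]
ft_force: [-2.7, -6.1, 0.9]
grip_width: 0.355
```

>>> send_rows(targets="30 -0.1 1 -0.3 0; 30 -0.1 1 -0.3 0")

```text
time_s: 22.6
tool_pos: [456.9, 14.0, 154.3]
ee_rot: [-0.474, -0.524, 0.525, 0.474]
ft_force: [-3.1, -6.3, 0.3]
grip_width: 0.348
```

>>> send_rows(targets="30 -0.1 1 -0.3 0; 30 -0.1 1 -0.3 0")

```text
time_s: 22.85
tool_pos: [456.8, 15.0, 154.0]
ee_rot: [-0.474, -0.524, 0.525, 0.474]
ft_force: [-1.9, -6.2, 0.3]
grip_width: 0.352
```

Run:
```python
from h import *
s=r.sense();print(s['tool_pos'],s['ft_force'])
w=save('wrist','w17.png')
cv2.imwrite('pics/w17z.png',cv2.resize(w['img'][260:330,270:380,::-1],None,fx=7,fy=7))
```

```text
[456.84681297  15.03808523 154.0343948 ] [-1.92439132 -6.15452299  0.25860082]
```

View pics/w17z.png

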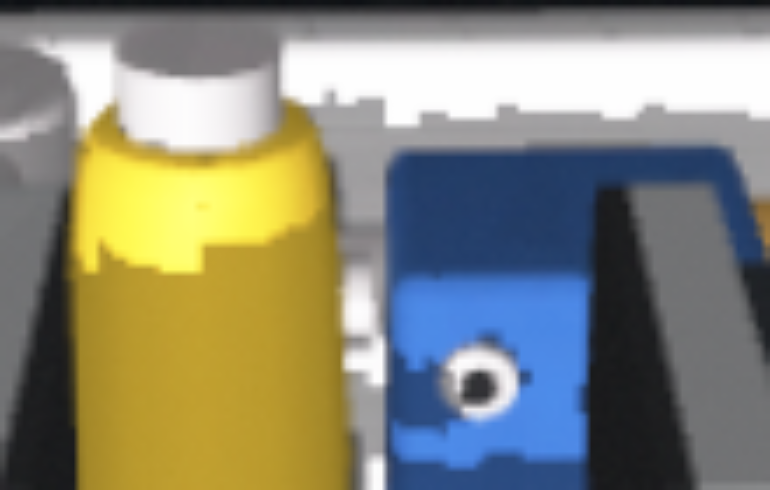

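A small gap is still visible. I keep creeping.

>>> send_rows(targets="30 -0.1 1 -0.3 0; 30 -0.1 1 -0.3 0")

```text
time_s: 23.15
tool_pos: [456.7, 16.0, 153.7]
ee_rot: [-0.474, -0.524, 0.525, 0.474]
ft_force: [-3.5, -6.0, 0.2]
grip_width: 0.351
```

>>> send_rows(targets="30 -0.1 1 -0.4 0; 30 -0.1 1 -0.4 0")

```text
time_s: 23.4
tool_pos: [456.6, 17.0, 153.3]
ee_rot: [-0.474, -0.524, 0.525, 0.474]
ft_force: [-3.4, -5.0, -0.8]
grip_width: 0.353
```

>>> send_rows(targets="30 -0.1 1 -0.4 0; 30 -0.1 1 -0.4 0")

```text
time_s: 23.65
tool_pos: [456.5, 18.0, 152.9]
ee_rot: [-0.474, -0.524, 0.525, 0.474]
ft_force: [-3.0, -6.0, -0.6]
grip_width: 0.35
```

>>> send_rows(targets="30 -0.1 1 -0.4 0; 30 -0.1 1 -0.4 0")

```text
time_s: 23.9
tool_pos: [456.4, 19.0, 152.5]
ee_rot: [-0.474, -0.524, 0.525, 0.474]
ft_force: [-3.2, -6.2, 0.3]
grip_width: 0.352
```

>>> send_rows(targets="30 -0.1 1 -0.4 0; 30 -0.1 1 -0.4 0")

```text
time_s: 24.15
tool_pos: [456.3, 20.0, 152.1]
ee_rot: [-0.474, -0.524, 0.525, 0.474]
ft_force: [-2.1, -6.5, -1.1]
grip_width: 0.355
```

>>> send_rows(targets="30 -0.1 1 -0.4 0; 30 -0.1 1 -0.4 0")

```text
time_s: 24.4
tool_pos: [456.2, 21.0, 151.7]
ee_rot: [-0.474, -0.524, 0.525, 0.474]
ft_force: [-1.6, -6.2, -0.1]
grip_width: 0.349
```

>>> send_rows(targets="30 -0.1 1 -0.4 0; 30 -0.1 1 -0.4 0")

```text
time_s: 24.65
tool_pos: [456.1, 22.0, 151.3]
ee_rot: [-0.474, -0.524, 0.525, 0.474]
ft_force: [-2.3, -5.5, -0.9]
grip_width: 0.35
```

>>> send_rows(targets="30 -0.1 1 -0.4 0; 30 -0.1 1 -0.4 0")

```text
time_s: 24.9
tool_pos: [456.0, 23.0, 150.9]
ee_rot: [-0.474, -0.524, 0.525, 0.474]
ft_force: [-2.7, -5.6, -0.6]
grip_width: 0.351
```

Run:
```python
from h import *
s=r.sense();tp,tr=s['tool_pos'],s['ee_rot'];print(s['tool_pos'],s['ft_force'])
w=save('wrist','w18.png')
b=blob(w['img'],(18,130,60),(35,255,255),(230,130,400,400))[0];print(b[0],[onz(ray(w,*b[0][1],tp,tr),z) for z in (192,)])
cv2.imwrite('pics/w18z.png',cv2.resize(w['img'][220:400,220:460,::-1],None,fx=3.3,fy=3.3))
S=save('scene','s18.png')
a=S['img'][190:290,270:390,::-1]; cv2.imwrite('pics/s18z.png',cv2.resize(a,None,fx=6,fy=6,interpolation=cv2.INTER_CUBIC))
```

```text
[455.98380277  22.99648138 150.92013934] [-2.71267047 -5.63743432 -0.58600865]
(3315, [299.43, 324.29], [279, 275, 41, 99]) [array([457.07561895,  14.92654602, 192.        ])]
```

View pics/w18z.png

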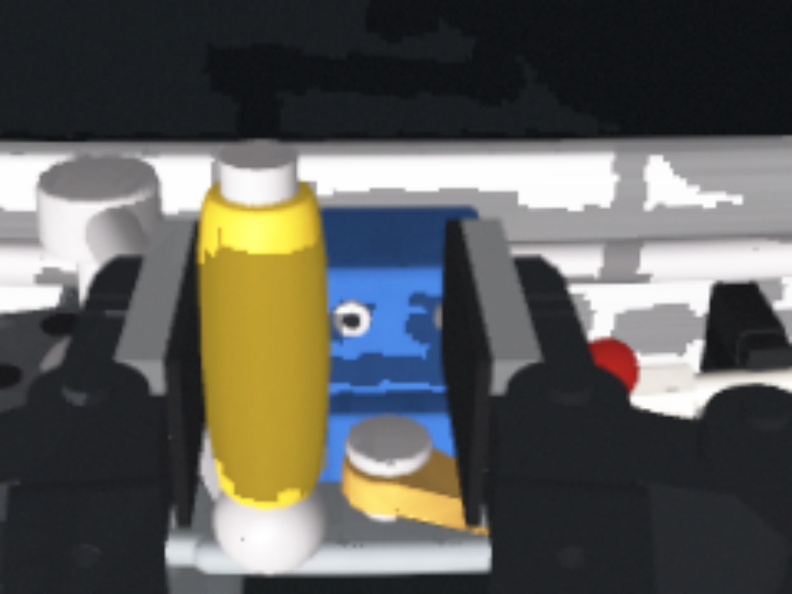

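View pics/s18z.png

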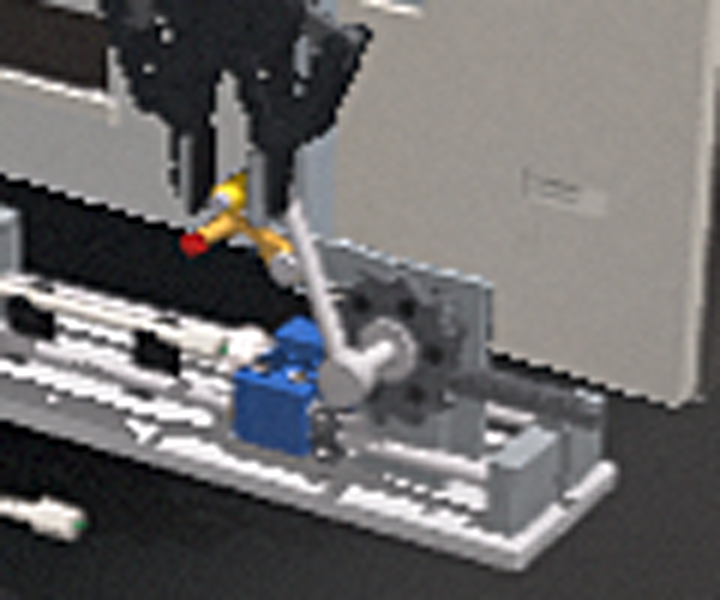

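The head is close to the stop block, and the force is still only friction. I continue.

>>> send_rows(targets="30 -0.1 1 -0.4 0; 30 -0.1 1 -0.4 0")

```text
time_s: 25.25
tool_pos: [455.9, 24.0, 150.5]
ee_rot: [-0.474, -0.524, 0.525, 0.474]
ft_force: [-1.7, -6.4, -0.5]
grip_width: 0.355
```

>>> send_rows(targets="30 -0.1 1 -0.4 0; 30 -0.1 1 -0.4 0")

```text
time_s: 25.5
tool_pos: [455.8, 25.0, 150.1]
ee_rot: [-0.474, -0.524, 0.525, 0.474]
ft_force: [-2.8, -6.1, 0.2]
grip_width: 0.351
```

>>> send_rows(targets="30 -0.1 1 -0.4 0; 30 -0.1 1 -0.4 0")

```text
time_s: 25.75
tool_pos: [455.6, 26.0, 149.7]
ee_rot: [-0.474, -0.524, 0.525, 0.474]
ft_force: [-1.9, -6.2, -0.6]
grip_width: 0.353
```

>>> send_rows(targets="30 -0.1 1 -0.4 0; 30 -0.1 1 -0.4 0")

```text
time_s: 26.0
tool_pos: [455.5, 26.9, 149.3]
ee_rot: [-0.474, -0.524, 0.525, 0.474]
ft_force: [-2.2, -6.6, -0.1]
grip_width: 0.352
```

>>> send_rows(targets="30 -0.1 1 -0.4 0; 30 -0.1 1 -0.4 0")

```text
time_s: 26.25
tool_pos: [455.5, 27.7, 148.9]
ee_rot: [-0.474, -0.524, 0.525, 0.474]
ft_force: [-2.1, -6.0, -0.5]
grip_width: 0.353
```

>>> send_rows(targets="30 -0.1 1 -0.4 0; 30 -0.1 1 -0.4 0")

```text
time_s: 26.5
tool_pos: [455.4, 28.4, 148.5]
ee_rot: [-0.475, -0.523, 0.525, 0.474]
ft_force: [-2.7, -7.3, 0.3]
grip_width: 0.349
```

>>> send_rows(targets="30 -0.1 1 -0.4 0; 30 -0.1 1 -0.4 0")

```text
time_s: 26.75
tool_pos: [455.4, 29.0, 148.2]
ee_rot: [-0.475, -0.523, 0.526, 0.474]
ft_force: [-1.7, -9.6, -0.2]
grip_width: 0.353
```

>>> send_rows(targets="30 -0.1 1 -0.4 0; 30 -0.1 1 -0.4 0")

```text
time_s: 27.0
tool_pos: [455.3, 29.6, 147.8]
ee_rot: [-0.475, -0.523, 0.526, 0.474]
ft_force: [-2.2, -10.0, 0.4]
grip_width: 0.351
```

Contact since about y = 27, and the force has risen from 6.2 N to 10 N, which is about 20 to 25 N at the stop. I hold briefly, then release.

>>> send_rows(targets="30 0 0.3 0 0; 30 0 0.3 0 0; 30 0 0.3 0 0")

```text
time_s: 27.38
tool_pos: [455.3, 29.7, 147.8]
ee_rot: [-0.475, -0.523, 0.526, 0.474]
ft_force: [-2.9, -10.9, -1.1]
grip_width: 0.346
```

>>> send_rows(targets="30 0 -3 0 0; 30 1 -6 0 0; 30 1 -9 0 0; 30 1 -9 0 0")

```text
time_s: 27.88
tool_pos: [457.2, 23.2, 148.0]
ee_rot: [0.474, 0.525, -0.524, -0.474]
ft_force: [-0.7, -0.8, 0.4]
grip_width: 0.348
```

Run:
```python
from h import *
s=r.sense();tp,tr=s['tool_pos'],s['ee_rot'];print(s['tool_pos'],s['ft_force'])
w=save('wrist','w19.png')
b=blob(w['img'],(18,130,60),(35,255,255),(230,130,400,400))[0];print(b[0],[onz(ray(w,*b[0][1],tp,tr),z) for z in (190,)])
cv2.imwrite('pics/w19z.png',cv2.resize(w['img'][220:400,220:460,::-1],None,fx=3.3,fy=3.3))
```

```text
[457.15084171  23.15324806 148.0472529 ] [-0.67470783 -0.81286102  0.4423544 ]
(3783, [320.22, 327.33], [297, 273, 71, 110]) [array([458.17583281,  23.24632745, 190.        ])]
```

View pics/w19z.png

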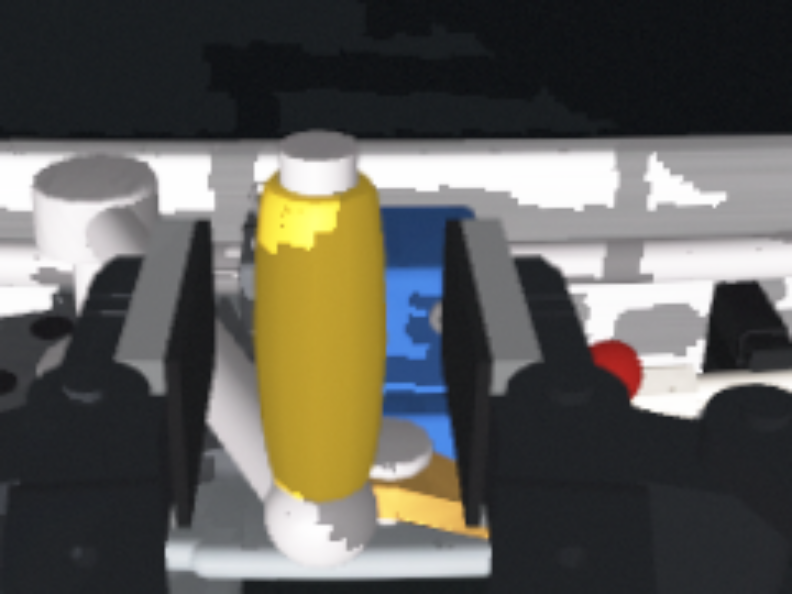

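The grip stands free between the pads and hasn't sprung back. I lift straight up and check.

>>> send_rows(targets="30 0 0 15 0; 30 0 0 35 0; 30 0 0 60 0; 30 0 0 90 0; 30 0 0 110 0")

```text
time_s: 28.55
tool_pos: [457.4, 23.3, 259.4]
ee_rot: [0.474, 0.525, -0.524, -0.474]
ft_force: [-0.0, -0.1, -0.1]
grip_width: 0.348
```

>>> send_rows(targets="30 -20 0 10 0; 30 -40 0 10 0; 30 -40 0 10 0")

```text
time_s: 28.92
tool_pos: [416.2, 23.3, 268.3]
ee_rot: [0.474, 0.525, -0.525, -0.474]
ft_force: [0.6, 0.1, 0.0]
grip_width: 0.352
```

Run:
```python
from h import *
s=r.sense();tp,tr=s['tool_pos'],s['ee_rot'];print(s['tool_pos'],s['ft_force'])
w=save('wrist','w20.png')
b=blob(w['img'],(0,150,90),(8,255,255),(330,130,420,300))[0];print(b[:2],[onz(ray(w,*b[0][1],tp,tr),z) for z in (139,)])
cv2.imwrite('pics/w20z.png',cv2.resize(w['img'][100:340,180:500,::-1],None,fx=2.5,fy=2.5))
S=save('scene','s20.png')
a=S['img'][190:290,260:380,::-1]; cv2.imwrite('pics/s20z.png',cv2.resize(a,None,fx=6,fy=6,interpolation=cv2.INTER_CUBIC))
```

```text
[416.19667283  23.30035536 268.25901947] [0.56642786 0.05803958 0.03045839]Traceback (most recent call last):
  File "<stdin>", line 4, in <module>
IndexError: list index out of range
```

Run:
```python
from h import *
s=r.sense();tp,tr=s['tool_pos'],s['ee_rot']
w=save('wrist','w21.png')
b=blob(w['img'],(0,150,90),(8,255,255),(0,0,640,480))[0]
for q in b: print(q,onz(ray(w,*q[1],tp,tr),139))
S=save('scene','s20.png')
a=S['img'][190:290,260:380,::-1]; cv2.imwrite('pics/s20z.png',cv2.resize(a,None,fx=6,fy=6,interpolation=cv2.INTER_CUBIC))
```

```text
(946, [512.49, 214.27], [496, 197, 34, 36]) [397.30113274 197.01851258 139.        ]
(26, [583.27, 352.08], [580, 350, 7, 5]) [551.0197993 359.3367442 139.       ]
(9, [638.44, 367.0], [637, 365, 3, 5]) [587.59110631 503.98081564 139.        ]
(2, [114.5, 191.5], [114, 191, 2, 2]) [ 412.26710619 -162.80048075  139.        ]
```

View pics/w21.png

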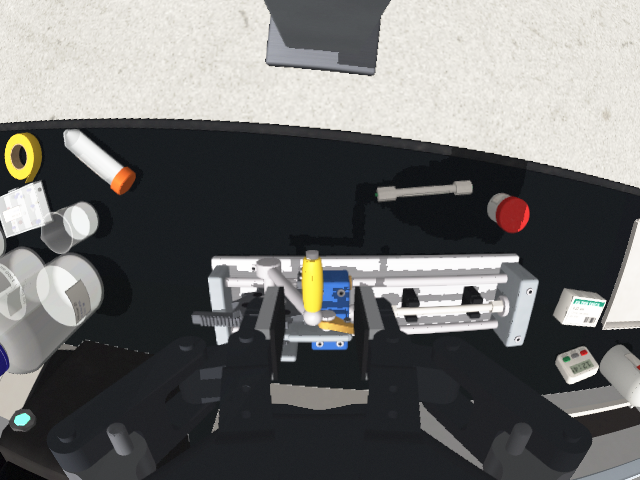

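View pics/s20z.png

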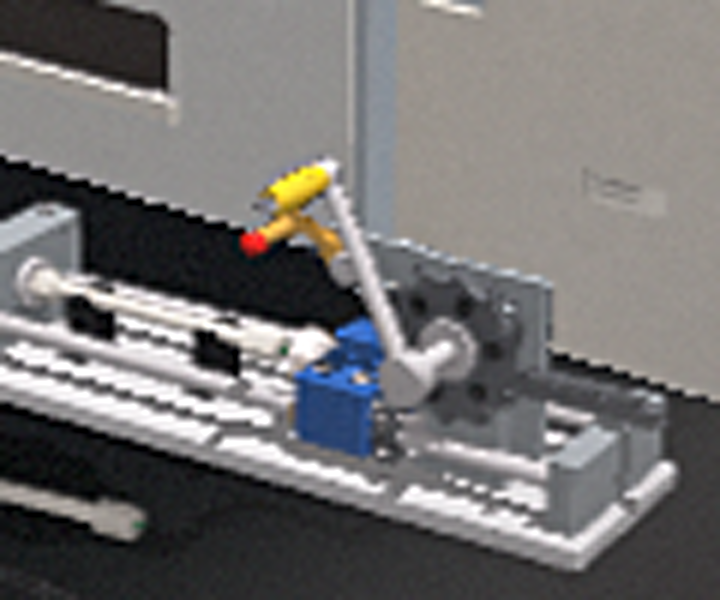

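The lever stands left of upright and the head is against the stop. The pawl ball is at about (302,230) in the scene, the same as right after the throw. The column is in its saddles and the robot is clear, so I hand in.

```bash
python3 -c "
from cell import r
print(r.job_done())"
```

```text
the job is handed in; nothing more can be done
None
```

I opened the column clamp and handed the job in at about 29 s; no verdict is reported. I had no direct reading of the pawl, column or stop forces, so those below are inferred from the wrist force and images.

- **Easing:** I pushed the lever about 4.5° in the tightening direction (5.5 mm in y). That should put roughly 9 to 10 N on the column.
- **Pawl:** I led it round by its pin and it fell onto its rest. A two-view fix after the throw put the red ball 70 mm further left at z ≈ 140. The last scene picture shows it unmoved.
- **Home:** I swung the lever left and felt for the buffer screw in 1 mm steps. The push rose from about 6 N to 10–11 N, which I take as 20 to 25 N at the stop. After I let go, the grip had not sprung back.
- **Last checks:** The wrist force was about zero and the gripper was clear of everything. In the pictures the column is in its saddles and the other things look untouched.

**Checks that disagreed:**
- The pad tips were about 29 mm higher than the reported TCP at a 30 mm opening. My first try at the lever passed above the grip without touching it, and I corrected for this.
- Home came at roughly 25° left of upright, while my image estimate was about 18°.
- In the last wrist picture the gripper hid the red ball, so the final pawl check is from the scene picture alone.

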